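# Lock the anvil post of a bench geode splitter with its jam nut

### The job

The anvil post of the green geode splitter has been set to height and now wants locking: run the big brass jam nut clockwise down the thread onto the washer on the boss and nip it up to about 0.55 newton metres (under 0.4 it works loose, over 0.7 it spoils the washer), then let go of it. After that take the red lever by its black cross handle, lower it gently until its point rests on the anvil post, and leave it there, without shifting the geode, the bowl, the dop sticks or the spanner.

Things in the scene. Friction and masses are not known exactly. Their poses are not given: they have to be found in the camera images.
- splitter: Lever splitter for geodes, bolted down: green cast base 300 x 190 mm, its top 40 mm above the shelf. Origin under its centre. Its +x points to the end with the lever's pivot (two cheeks up to 160 mm high, beginning 85 mm from the origin); a steel lip 66 mm high runs along the other end.
- anvil_post: Upright steel anvil post, M36 thread (36 mm), fixed in the boss: it does not turn. Origin on its axis where the underside of the nut was at the start; its flat top is 34 mm above the origin.
- jam_nut: Brass hex jam nut on the post, 55 mm across flats, 18 mm high. Origin: centre of its underside, z up. One pair of flats faces its x axis, the others every 60 deg. It starts 0.8 to 2.6 mm above the washer (1.2 to 4.1 rad of turning, found by feel) and sinks 4 mm per clockwise turn seen from above. It runs nearly free (below 0.1 N m); once it meets the springy washer the torque grows by some 0.6 N m per rad. It stays put when let go.
- boss_top (a point): Centre of the top face of the steel boss in which the post is screwed: round, 45 mm in diameter, 34 mm above the base (its foot is 68 mm in diameter and 6 mm high). A wave washer 2 mm high lies on this face, under the nut.
- lever: Red lever, 24 mm square bar. Origin on the pivot axis, which is its y axis (along the splitter's y), 140 mm above the shelf. It reaches along its -x. At the start it stands nearly upright (turned 1.34 to 1.52 rad about y); level (0, within 0.03) its steel point rests on the post's top, 133 mm from the pivot. Stiff pivot: it holds above about 1.2 rad, lower down it falls if let go.
- handle_grip (a point): Middle of one free half (the splitter's +y side) of the black cross handle at the lever's end, a round bar 18 mm in diameter; this half is 68 mm long, along the lever's y axis. The point is 190 mm from the pivot along the lever's -x and 60 mm along its y. The bar may turn between the fingers as the lever comes down.
- geode: Bystander: half geode with purple crystals, 120 mm wide, 45 mm high. Origin under its centre.
- bowl: Bystander: frosted glass bowl of polished stones, 124 mm wide, 55 mm high. Origin under its centre.
- dop_sticks: Bystander: two wooden dop sticks standing in a wooden block 70 x 45 mm, 135 mm high in all. Origin under the block's centre.
- spanner: Bystander: open-end spanner, 190 mm long, lying on the shelf along its x.

How it is judged (in metres and radians):
On the way, in this order (a step that is already met when the one before it is completed fails the run):
1. the jam nut, tightened and let go, clamps the boss (contact force between jam_nut and splitter above 29 N and contact force between the fingers and jam_nut below 0.1 N), for 0.2 s.
2. the lever is lowered until its point rests on the anvil post (angle between lever's own z axis and vertical below 0.06 rad and contact force between lever and anvil_post above 0.5 N), for 0.2 s.
At the end, for the whole second after the job is handed in: the nut clamps the washer on the boss with 29 to 85 N (0.4 to 0.7 N m gives 33 to 75 N), the lever is level within 0.06 rad, still, and rests on the anvil post with over 0.5 N, and both are let go (all of step 2 and contact force between jam_nut and splitter above 29 N and angular speed of lever below 0.05 rad/s); the robot touches nothing.
It fails at once if the nut is over-tightened (contact force between jam_nut and splitter above 85 N).
It fails at once if the lever is let fall or flung (angular speed of lever above 2 rad/s).
It fails at once if the geode, bowl, dop sticks or spanner is shifted by over 20 mm (distance of any of geode, bowl, dop_sticks, spanner from where it was at the start of the episode above 0.02 m).
It also fails if it takes over 72 s, if anything falls off the work surface, if the arm or the gripper's body presses on something with over 40 N, if the wrist force passes 120 N, or if a joint passes its speed limit or range.

### The arm

A 6-joint arm with a two-finger parallel gripper is mounted at the origin on the work surface. World frame = base frame: x ahead of the robot, y to its left, z up, the work surface at z = 0. Lengths are in mm, angles in rad, forces in N, time in s.
With the tool pointing down it reaches from about 300 to 850 mm from the base axis. Payload 5.4 kg.
Tool frame: the origin (TCP) lies midway between the tips of the shut fingers; the grasp point (between the pads) lies 19 mm behind it; x points along the fingers, y is the direction in which the jaws open and shut, and the axes are right-handed (so a half turn about x gives the same grasp; the last joint's range is limited). The gripper opens to 85 mm and grips with 20 to 120 N. Pads are 22 mm wide; open, the fingers measure 114 mm over their backs; the gripper's body (76 mm by 85 mm) begins 54 mm behind the grasp point. The pads swing forward as they close: fully open they stand 13 mm farther back than shut.
Start: joints at [-1.313, 0.158, 1.597, -0, 1.386, -0.21], TCP at [259.256, -513.218, 231.299] pointing down, gripper open.
Joint ranges: [-2.91, 2.91], [-0.94, 2.29], [0.18, 2.7], [-1.29, 4.43], [0.17, 2.64], [-3, 3]. Speed limits (rad/s): [2.57, 2.57, 3.14, 3.14, 3.14, 3.14].

### API

Orientations are given as a unit quaternion [x, y, z, w].
In Python, from station import observe, optics, hand_in gives the robot as it stands.
- The arm moves only by the tool arm_command, never from a script. Its argument "motion" is a list of rows, each an object of numbers: "tx", "ty", "tz": the shift along the tool's x, y, z in cm; "wx", "wy", "wz": the turn, a rotation vector about the tool's x, y, z in degrees; "grip": the finger opening in cm, from 0 to 8.54. A call has exactly 5 rows; each row shifts and turns the commanded pose from where the row before left it, along the tool's axes as they then stand; what a row does not reach is not made up. A row lasts 1/8 s, in which the tool goes at most 62.5 mm and 10.7 degrees, less where a joint would pass 70% of its speed; a pose out of reach is approached as far as the arm can. A call is refused whole if a number of a shift passes 6.25 or a number of a turn 10.7, either way. A call with a gripper value outside its range is refused whole. The fingers move at their own pace and stop on an object; "grip_force" is the grip in N (left out, the last holds). Time passes only in rows, so rows that do not move let the fingers close, or fill a call up. It gives the time, the measured TCP pose, the force and the opening at its end, in the units of the state.
- observe(): the state, without advancing time (a new reading comes with each control period).
- optics.camera(name): name is "scene" or "side" or "wrist"; returns a dict with "pixels" (480x640x3 uint8, blue, green, red), "fx", "fy", "cx", "cy" (pixels), "k1" (the pictures are not rectified: a ray, as slopes to the right and down, at radius r is drawn at 1 + k1 r^2 times it, then the intrinsics apply), "pose" (4x4, takes a point from camera to world coordinates). Camera axes: x right, y down, z forward; pixel columns grow to the right and rows downward; lengths in mm; the calibration is good to about 2 mm. A picture is of the moment at which its call begins. There is no depth.
- hand_in(): hands the job in, once; it reports no verdict.
Trained networks look in a picture, given as the dict that the camera call returned (one of the last four; its "shot" number tells which), for a name from the list of things; names that differ only in an ending like _2 or _b are one class to them, and where a whole thing is asked for, a point or a joint stands for the part that bears it (a point fixed in the world has none). Each returns a list of dicts, best first, with "confidence" (0 to 1); they miss things now and then, are a little off and sometimes report something else, mostly with a low value. They report only what shows in the picture. A call takes as long as a camera call.
- optics.spot_in(picture, thing): "box" ([left, top, width, height] in pixels, round what is visible of it).
- optics.mark_of(picture, thing): "position" ([column, row] in pixels: a listed point, or the origin of a listed thing).
The state is a dict: "t": time; "qpos": joint angles; "qvel": joint speeds; "joint_torque": joint torques, N m; "ee_pos": TCP position; "tool_rot": TCP orientation; "wrist_force": force on the tool from outside, world axes, zero at the start; "moment": the same for the moment, N m; "gripper_width": finger opening in mm.
Only numpy, scipy, OpenCV 4.12 (cv2) and the standard library are available. Lean on these libraries where they do the work, as an engineer would, in place of code of your own. Each camera call takes 0.05 s, during which the arm holds its last target.

## Working session

There is one attempt and no reset: what is moved stays moved. The work goes in short steps, Python scripts to look and compute and a tool call to move; the robot and the scene stay as the last step left them, time stands still between calls to the robot, and variables do not carry over. Pictures are saved under pics/ and viewed, and the job is handed in when it is done.

Besides the shell and the picture viewer there is one more tool, called after "Request:" by a JSON object that holds its "name" and its "arguments". arm_command: Moves the arm, as the interface text tells. Its arguments: {"type":"object","properties":{"motion":{"type":"array","items":{"type":"object","properties":{"tx":{"type":"number"},"ty":{"type":"number"},"tz":{"type":"number"},"wx":{"type":"number"},"wy":{"type":"number"},"wz":{"type":"number"},"grip":{"type":"number"}}}},"grip_force":{"type":"number"}},"required":["motion"]}

```bash
ls; mkdir -p pics; python3 - <<'E'
from station import observe, optics
import cv2
s=observe()
for k in s: print(k,s[k])
for n in ["scene","side","wrist"]:
    p=optics.camera(n); cv2.imwrite(f"pics/{n}0.png",p["pixels"])
    print(n,p["fx"],p["fy"],p["cx"],p["cy"],p["k1"],p["pose"],p["shot"])
    if n!="wrist" or 1:
        for t in ["splitter","anvil_post","jam_nut","boss_top","lever","handle_grip","geode","bowl","dop_sticks","spanner"]:
            print(t,[(a["position"],round(a["confidence"],2)) for a in optics.mark_of(p,t)[:2]])
print(observe()["t"])
E
```

```text
pics
t 0.0
qpos [-1.31309036e+00  1.59075282e-01  1.59824356e+00  1.61546360e-05
  1.38622420e+00 -2.10051747e-01]
qvel [-4.46079897e-04 -4.53660353e-04  5.32843740e-04 -1.29367108e-03
 -9.84196586e-04  7.18561728e-05]
joint_torque [ 6.63592436e-04 -3.95991111e+01 -3.31430769e+01 -5.92373067e-05
  8.10797908e-03 -4.67880113e-05]
ee_pos [ 259.1102649  -512.62400001  230.29650828]
tool_rot [-0.68784474 -0.16456217  0.68786638 -0.16318317]
wrist_force [ 0.50000117  0.54136406 -0.09682032]
moment [ 0.02801581 -0.04542367 -0.01275   ]
gripper_width 85.46384699796955
scene 482.11103240668683 482.11103240668683 320.44593376480185 240.72386691860532 -0.07374692040583183 [[ 4.13463206e-01  6.73178503e-01 -6.13089619e-01  1.11287824e+03]
 [ 9.10512604e-01 -3.08546186e-01  2.75256333e-01 -2.34922384e+02]
 [-3.86981719e-03 -6.72034192e-01 -7.40510007e-01  8.40302661e+02]
 [ 0.00000000e+00  0.00000000e+00  0.00000000e+00  1.00000000e+00]] 1
splitter [([291.0, 300.9], 0.76)]
anvil_post [([281.3, 284.8], 0.85)]
jam_nut [([279.1, 281.2], 0.93)]
boss_top [([282.2, 282.5], 0.86)]
lever [([339.0, 239.9
[... 793 characters left out ...]
grip [([338.5, 154.0], 0.73)]
geode [([311.3, 424.4], 0.79)]
bowl [([218.8, 411.7], 0.77), ([323.4, 261.0], 0.3)]
dop_sticks [([400.2, 207.9], 0.59), ([218.5, 411.3], 0.27)]
spanner [([342.2, 195.1], 0.75)]
wrist 379.36533942537955 379.36533942537955 317.6689478953081 233.72594985502818 -0.016708757658782446 [[ 4.50945480e-01 -8.44072679e-01 -2.90154246e-01  3.33616034e+02]
 [-8.92551268e-01 -4.26219709e-01 -1.47271834e-01 -4.73189543e+02]
 [ 6.38672930e-04  3.25389108e-01 -9.45579992e-01  3.73334280e+02]
 [ 0.00000000e+00  0.00000000e+00  0.00000000e+00  1.00000000e+00]] 3
splitter []
anvil_post []
jam_nut []
boss_top []
lever []
handle_grip []
geode []
bowl []
dop_sticks []
spanner []
1.65
```

View pics/scene0.png

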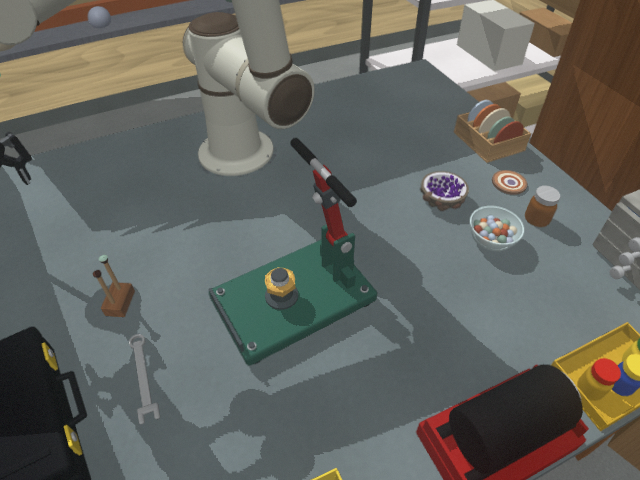

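View pics/side0.png

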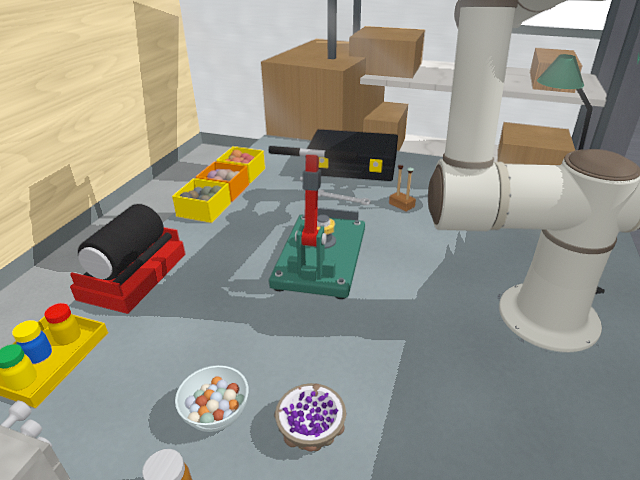

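```bash
cat > h.py <<'E'
import numpy as np, cv2
from scipy.optimize import least_squares
def und(c,px):
    K=np.array([[c["fx"],0,c["cx"]],[0,c["fy"],c["cy"]],[0,0,1]])
    # forward model: slope*(1+k1 r^2)
    return cv2.undistortPoints(np.array([[px]],float),K,np.array([c["k1"],0,0,0,0.])).reshape(2)
def ray(c,px):
    d=np.append(und(c,px),1.); P=np.array(c["pose"]); d=P[:3,:3]@d
    return P[:3,3],d/np.linalg.norm(d)
def onz(c,px,z):
    o,d=ray(c,px); return o+d*(z-o[2])/d[2]
def tri(rs):
    A=np.zeros((3,3));b=np.zeros(3)
    for o,d in rs:
        M=np.eye(3)-np.outer(d,d);A+=M;b+=M@o
    x=np.linalg.solve(A,b)
    return x,[np.linalg.norm((np.eye(3)-np.outer(d,d))@(x-o)) for o,d in rs]
def proj(c,X):
    P=np.linalg.inv(np.array(c["pose"])); X=np.asarray(X,float).reshape(-1,3)
    Y=X@P[:3,:3].T+P[:3,3]; s=Y[:,:2]/Y[:,2:]; r2=(s**2).sum(1,keepdims=True)
    return s*(1+c["k1"]*r2)*[c["fx"],c["fy"]]+[c["cx"],c["cy"]]
E
python3 - <<'E'
from station import observe, optics
from h import *
import pickle
cs={n:optics.camera(n) for n in ["scene","side"]}
pickle.dump(cs,open("cs0.pkl","wb"))
S,D=cs["scene"],cs["side"]
for n,a,b in [("post",(281.3,284.8),(323.4,231.1)),("boss",(282.2,282.5),(322.7,229.8)),("lever",(339,239.9),(311.6,234.3)),("hg",(302.8,151.1),(338.5,154)),("spl",(291,300.9),(323,259.7))]:
    print(n,*tri([ray(S,a),ray(D,b)]))
print("boss z74",onz(S,(282.2,282.5),74),onz(D,(322.7,229.8),74))
print("spl z0",onz(S,(291,300.9),0),onz(D,(323,259.7),0))
print("dops",onz(S,(121.4,305),0),"geode",onz(S,(441.5,198.6),0),onz(D,(311,424),0),"bowl",onz(S,(490,242.5),0),"span",onz(S,(143,377),0))
for n,c,x0,y0,w,h,f in [("scene",S,200,120,190,250,3),("side",D,255,130,120,180,4)]:
    im=c["pixels"][y0:y0+h,x0:x0+w]; cv2.imwrite(f"pics/{n}_crop.png",cv2.resize(im,None,fx=600/h,fy=600/h,interpolation=cv2.INTER_CUBIC)); print(600/h)
E
```

```text
post [551.11810606 -69.15732236  71.20972392] [np.float64(0.45461774147389156), np.float64(0.45461774147398065)]
boss [551.49453867 -66.45517083  77.11739329] [np.float64(0.1593891580129428), np.float64(0.1593891580128582)]
lever [541.20550044  57.15344596 140.59277558] [np.float64(5.258608031854902), np.float64(5.2586080318549895)]
hg [487.10684359  14.91151682 327.61303136] [np.float64(1.7894935852140441), np.float64(1.7894935852141725)]
spl [545.58974504 -49.50183627  -3.68636989] [np.float64(0.20080481612721238), np.float64(0.20080481612721063)]
boss z74 [549.03469264 -65.83785162  74.        ] [553.10956836 -70.81681214  74.        ]
spl z0 [547.86767109 -50.40485446   0.        ] [544.12738944 -44.60530546   0.        ]
dops [ 408.849095  -384.6379681    0.       ] geode [ 4.13687945e+02  4.20358315e+02 -1.13686838e-13] [4.13479955e+02 4.16229077e+02 1.13686838e-13] bowl [589.30152684 439.38093782   0.        ] span [ 595.14587657 -373.86083863    0.        ]
2.4
3.3333333333333335
```

View pics/scene_crop.png

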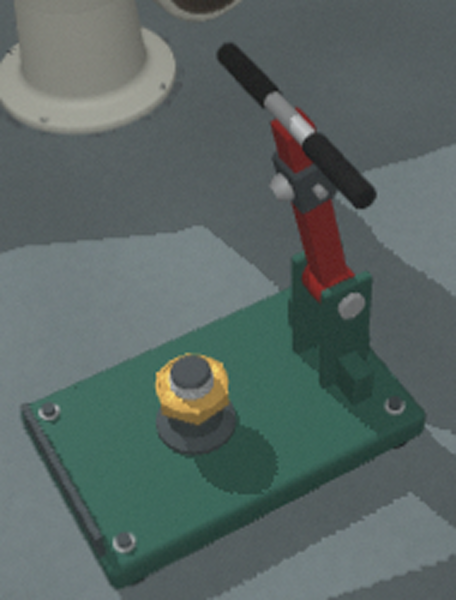

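View pics/side_crop.png

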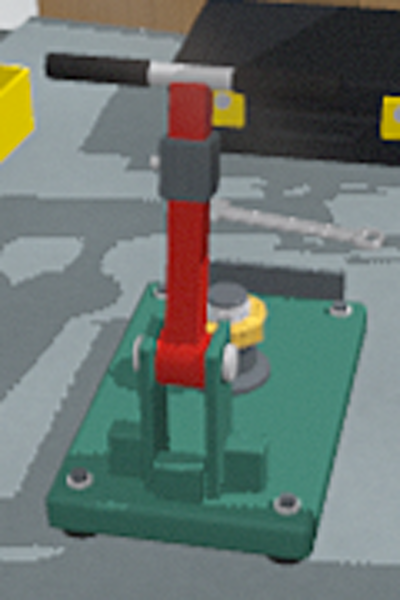

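```bash
python3 - <<'E'
from h import *
import pickle
cs=pickle.load(open("cs0.pkl","rb"));S,D=cs["scene"],cs["side"]
a=[onz(S,p,43)for p in[(220,291.3),(251.7,345.8),(365,288.8)]]
b=[onz(D,p,43)for p in[(303,217),(279,273.4),(341.1,280.6),(357,223)]]
for n,q in(("S",a),("D",b)):
    print(n,[x[:2].round(1) for x in q])
# S: A(-x,+y) B(-x,-y) C(+x,-y)
print("yawS",np.arctan2(*(a[2]-a[1])[[1,0]]),np.arctan2(*(a[0]-a[1])[[1,0]])-np.pi/2, np.linalg.norm(a[2]-a[1]),np.linalg.norm(a[0]-a[1]),"centre",(a[0]+a[2])/2)
print("D order: -x-y, +x-y, +x+y, -x+y; yaw",np.arctan2(*(b[1]-b[0])[[1,0]]),np.arctan2(*(b[2]-b[3])[[1,0]]),np.linalg.norm(b[1]-b[0]),np.linalg.norm(b[2]-b[1]),"c",sum(b)/4)
E
```

```text
S [array([ 494.4, -183.5]), array([ 641.2, -165.6]), array([612. ,  89.4])]
D [array([ 641. , -161.2]), array([606.6,  92.2]), array([461.2,  73.3]), array([ 490.1, -176.8])]
yawS 1.6847589211557175 -4.590845698716672 256.671910040031 147.82633738492694 centre [553.203099  -47.0234987  43.       ]
D order: -x-y, +x-y, +x+y, -x+y; yaw 1.7055882301029708 1.6859800587683327 255.73451927806403 146.67892122605113 c [549.73294012 -43.11945741  43.        ]
```

```bash
python3 - <<'E'
from h import *
import pickle
from scipy.spatial.transform import Rotation as R
cs=pickle.load(open("cs0.pkl","rb"));S,D=cs["scene"],cs["side"]
print(R.from_quat([-0.68784474,-0.16456217,0.68786638,-0.16318317]).as_matrix().round(3))
r=R.from_quat([-0.68784474,-0.16456217,0.68786638,-0.16318317])
print("cam in tool",r.inv().apply(np.array([333.6,-473.2,373.3])-[259.1,-512.6,230.3]))
for z in(110,112): print(onz(S,(280,274.6),z),onz(D,(323.7,217.9),z))
E
python3 -c "
from station import *
print(observe())"
```

```text
[[-0.     0.451 -0.893]
 [ 0.002 -0.893 -0.451]
 [-1.    -0.002 -0.   ]]
cam in tool [-142.96115045   -1.84922072  -84.32259391]
[555.99064763 -70.67173754 110.        ] [550.21810634 -70.80879616 110.        ]
[557.51573475 -71.12155281 112.        ] [549.18735303 -67.72146751 112.        ]
{'t': 1.75, 'qpos': array([-1.31310499e+00,  1.58418480e-01,  1.59701053e+00, -2.49670701e-05,
        1.38620413e+00, -2.10140637e-01]), 'qvel': array([-0.00028194, -0.00172949, -0.00026675,  0.00039128,  0.000926  ,
       -0.00048312]), 'joint_torque': array([ 6.60828755e-05, -3.96004343e+01, -3.31695056e+01, -3.54109679e-04,
        5.72900353e-04,  2.91057269e-06]), 'ee_pos': array([ 259.24448109, -513.21396075,  231.28347059]), 'tool_rot': array([-0.68784017, -0.16391499,  0.6878582 , -0.16388678]), 'wrist_force': array([0.06317726, 0.06539276, 0.69876705]), 'moment': array([ 0.00774926, -0.02069568,  0.0093952 ]), 'gripper_width': 85.44461420736941}
```

View pics/wrist0.png

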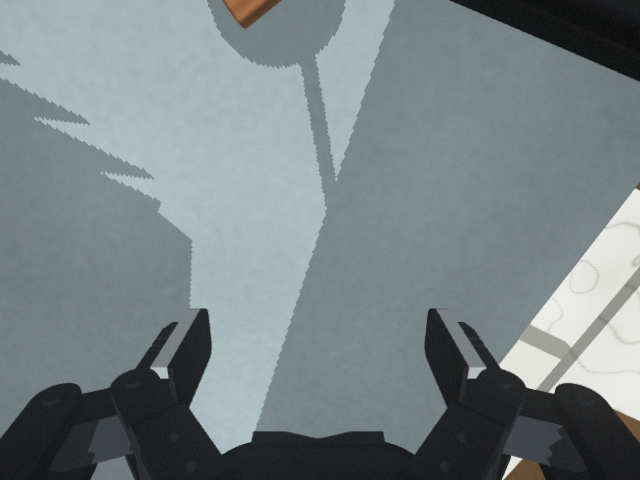

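```bash
cat > plan.py <<'E'
import numpy as np,sys,json
# world-straight path, tool down; h = heading of tool -z (rad). args: x0 y0 h0 x1 y1 turn(wx deg total, +cw) rows
def plan(x0,y0,h0,x1,y1,wx,n):
    d=np.array([x1-x0,y1-y0])/n/10; h=h0; out=[]
    for k in range(n):
        u=lambda a:np.array([np.cos(a),np.sin(a)])
        out.append(dict(ty=round(float(d@u(h-np.pi/2)),2),tz=round(float(-d@u(h)),2),wx=round(wx/n,2)))
        h-=np.radians(wx/n)
    return out
if __name__=="__main__":
    for i,r in enumerate(plan(*map(float,sys.argv[1:7]),int(sys.argv[7]))):
        print(json.dumps(r)+("\n" if i%5==4 else ""))
E
python3 plan.py 259.2 -513.2 0.468 553 -69 -160 15
```

```text
{"ty": -1.76, "tz": -3.08, "wx": -10.67}
{"ty": -1.16, "tz": -3.36, "wx": -10.67}
{"ty": -0.52, "tz": -3.51, "wx": -10.67}
{"ty": 0.14, "tz": -3.55, "wx": -10.67}
{"ty": 0.8, "tz": -3.46, "wx": -10.67}

{"ty": 1.42, "tz": -3.25, "wx": -10.67}
{"ty": 2.0, "tz": -2.93, "wx": -10.67}
{"ty": 2.51, "tz": -2.51, "wx": -10.67}
{"ty": 2.93, "tz": -2.0, "wx": -10.67}
{"ty": 3.25, "tz": -1.43, "wx": -10.67}

{"ty": 3.46, "tz": -0.8, "wx": -10.67}
{"ty": 3.55, "tz": -0.15, "wx": -10.67}
{"ty": 3.51, "tz": 0.51, "wx": -10.67}
{"ty": 3.36, "tz": 1.15, "wx": -10.67}
{"ty": 3.09, "tz": 1.76, "wx": -10.67}
```

Request:
{"name": "arm_command", "arguments": {"motion": [{"ty":-1.76,"tz":-3.08,"wx":-10.67,"grip":8.5},{"ty":-1.16,"tz":-3.36,"wx":-10.67},{"ty":-0.52,"tz":-3.51,"wx":-10.67},{"ty":0.14,"tz":-3.55,"wx":-10.67},{"ty":0.8,"tz":-3.46,"wx":-10.67}]}}

```text
$.motion[0]: bad value
```

Request:
{"name": "arm_command", "arguments": {"motion": [{"ty":1.42,"tz":-3.25,"wx":-10.67},{"ty":2.0,"tz":-2.93,"wx":-10.67},{"ty":2.51,"tz":-2.51,"wx":-10.67},{"ty":2.93,"tz":-2.0,"wx":-10.67},{"ty":3.25,"tz":-1.43,"wx":-10.67}]}}

```text
$.motion[0]: bad value
```

Request:
{"name": "arm_command", "arguments": {"motion": [{"ty":3.46,"tz":-0.8,"wx":-10.67},{"ty":3.55,"tz":-0.15,"wx":-10.67},{"ty":3.51,"tz":0.51,"wx":-10.67},{"ty":3.36,"tz":1.15,"wx":-10.67},{"ty":3.09,"tz":1.76,"wx":-10.67}]}}

```text
$.motion[0]: bad value
```

```bash
cat > look.py <<'E'
from station import observe, optics
from h import *
import pickle,sys
def shoot(tag,names=("scene","side","wrist")):
    cs={n:optics.camera(n) for n in names}
    pickle.dump(cs,open(f"cs_{tag}.pkl","wb"))
    for n in names: cv2.imwrite(f"pics/{n}_{tag}.png",cs[n]["pixels"])
    return cs
def st():
    s=observe()
    print({k:(np.round(v,3) if k in("qpos","tool_rot","moment") else np.round(v,1)) for k,v in s.items() if k not in("qvel","joint_torque")})
if __name__=="__main__":
    shoot(sys.argv[1],sys.argv[2:] or ("scene","side","wrist")); st()
E
python3 look.py a
```

```text
{'t': np.float64(1.9), 'qpos': array([-1.313,  0.158,  1.597,  0.   ,  1.386, -0.21 ]), 'ee_pos': array([ 259.3, -513.2,  231.3]), 'tool_rot': array([ 0.688,  0.164, -0.688,  0.164]), 'wrist_force': array([-0.3, -0.1, -0. ]), 'moment': array([-0.033, -0.005, -0.017]), 'gripper_width': np.float64(85.4)}
```

Request:
{"name": "arm_command", "arguments": {"motion": [{"tx":0,"ty":-1.76,"tz":-3.08,"wx":-10.67,"wy":0,"wz":0,"grip":8.5},{"tx":0,"ty":-1.16,"tz":-3.36,"wx":-10.67,"wy":0,"wz":0,"grip":8.5},{"tx":0,"ty":-0.52,"tz":-3.51,"wx":-10.67,"wy":0,"wz":0,"grip":8.5},{"tx":0,"ty":0.14,"tz":-3.55,"wx":-10.67,"wy":0,"wz":0,"grip":8.5},{"tx":0,"ty":0.8,"tz":-3.46,"wx":-10.67,"wy":0,"wz":0,"grip":8.5}]}}

```text
t: 2.52
ee_pos: [357.7, -364.1, 231.4]
tool_rot: [0.54, 0.457, -0.54, 0.457]
wrist_force: [-0.1, 0.7, 0.2]
gripper_width: 84.9
```

Request:
{"name": "arm_command", "arguments": {"motion": [{"tx":0,"ty":1.42,"tz":-3.25,"wx":-10.67,"wy":0,"wz":0,"grip":8.5},{"tx":0,"ty":2.0,"tz":-2.93,"wx":-10.67,"wy":0,"wz":0,"grip":8.5},{"tx":0,"ty":2.51,"tz":-2.51,"wx":-10.67,"wy":0,"wz":0,"grip":8.5},{"tx":0,"ty":2.93,"tz":-2.0,"wx":-10.67,"wy":0,"wz":0,"grip":8.5},{"tx":0,"ty":3.25,"tz":-1.43,"wx":-10.67,"wy":0,"wz":0,"grip":8.5}]}}

```text
t: 3.15
ee_pos: [455.6, -216.1, 231.4]
tool_rot: [0.277, 0.65, -0.277, 0.651]
wrist_force: [0.6, -0.0, 0.1]
gripper_width: 84.9
```

Request:
{"name": "arm_command", "arguments": {"motion": [{"tx":0,"ty":3.46,"tz":-0.8,"wx":-10.67,"wy":0,"wz":0,"grip":8.5},{"tx":0,"ty":3.55,"tz":-0.15,"wx":-10.67,"wy":0,"wz":0,"grip":8.5},{"tx":0,"ty":3.51,"tz":0.51,"wx":-10.67,"wy":0,"wz":0,"grip":8.5},{"tx":0,"ty":3.36,"tz":1.15,"wx":-10.67,"wy":0,"wz":0,"grip":8.5},{"tx":0,"ty":3.09,"tz":1.76,"wx":-10.67,"wy":0,"wz":0,"grip":8.5}]}}

```text
t: 3.78
ee_pos: [553.5, -67.9, 231.4]
tool_rot: [-0.045, 0.706, 0.044, 0.706]
wrist_force: [-0.3, -0.4, 0.5]
gripper_width: 85.4
```

```bash
python3 look.py b
```

```text
{'t': np.float64(3.9), 'qpos': array([-0.339,  0.113,  1.647, -0.   ,  1.381, -2.031]), 'ee_pos': array([553.3, -67.8, 231.2]), 'tool_rot': array([-0.043,  0.706,  0.043,  0.706]), 'wrist_force': array([-0.3, -0.9,  0.2]), 'moment': array([-0.014,  0.023, -0.031]), 'gripper_width': np.float64(85.0)}
```

View pics/wrist_b.png

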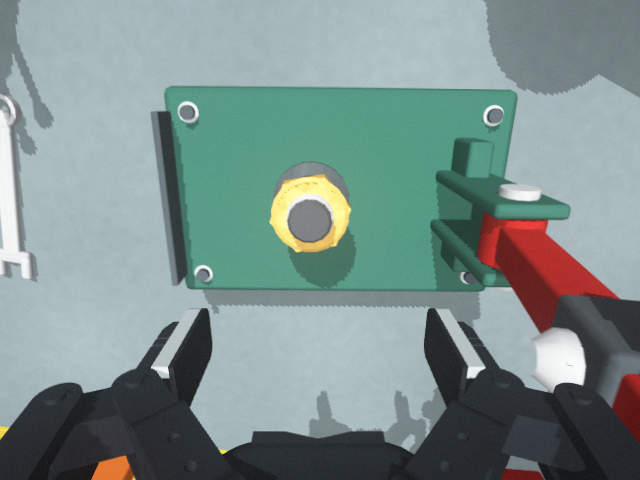

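View pics/scene_b.png

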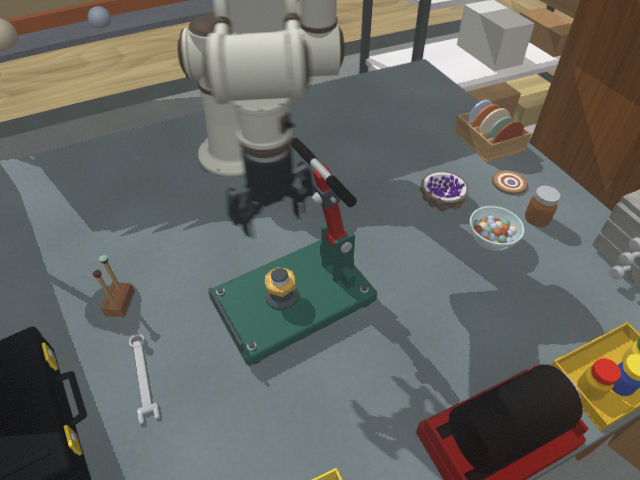

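View pics/side_b.png

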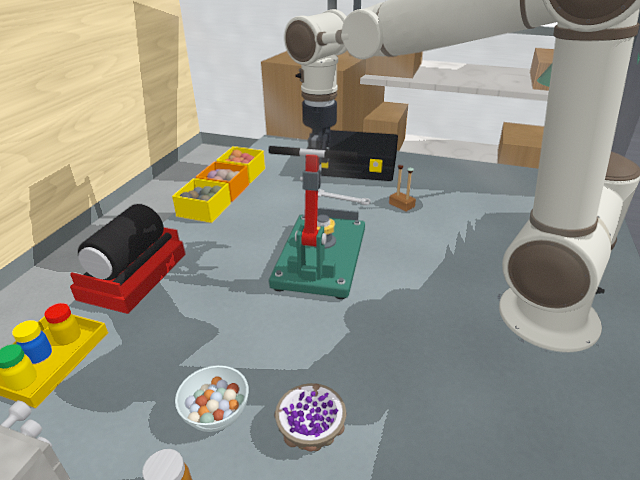

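```bash
python3 - <<'E'
from h import *
import pickle
cs=pickle.load(open("cs_b.pkl","rb"));S,D,W=cs["scene"],cs["side"],cs["wrist"]
for z in(300,350,400,450,500,550,600): print(z,proj(D,[553,-68,z]).round(),proj(S,[553,-68,z]).round())
# nut circle
im=W["pixels"][150:270,255:365];cv2.imwrite("pics/wnut.png",cv2.resize(im,None,fx=5,fy=5,interpolation=cv2.INTER_CUBIC))
for z in(110,112): print(onz(W,(310,220.5),z))
for p in [(188,112),(494,116),(204,273),(468,277)]: print(onz(W,p,43)[:2].round(1))
from station import optics
for t in ["anvil_post","jam_nut","boss_top","splitter","lever"]: print(t,[(a["position"],round(a["confidence"],2)) for a in optics.mark_of(W,t)[:2]])
E
```

```text
300 [[322. 147.]] [[273. 201.]]
350 [[321. 126.]] [[271. 177.]]
400 [[321. 103.]] [[268. 152.]]
450 [[321.  80.]] [[265. 123.]]
500 [[321.  55.]] [[262.  92.]]
550 [[321.  29.]] [[259.  57.]]
600 [[320.   1.]] [[255.  18.]]
[550.81688042 -70.18169704 110.        ]
[550.20441694 -70.21665993 112.        ]
[ 490.3 -180.9]
[461.4  72.7]
[ 636.1 -163.4]
[608.7  88.4]
anvil_post [([307.4, 208.9], 0.55)]
jam_nut []
boss_top []
splitter [([337.2, 190.2], 0.85)]
lever [([512.1, 234.0], 0.68)]
```

View pics/wnut.png

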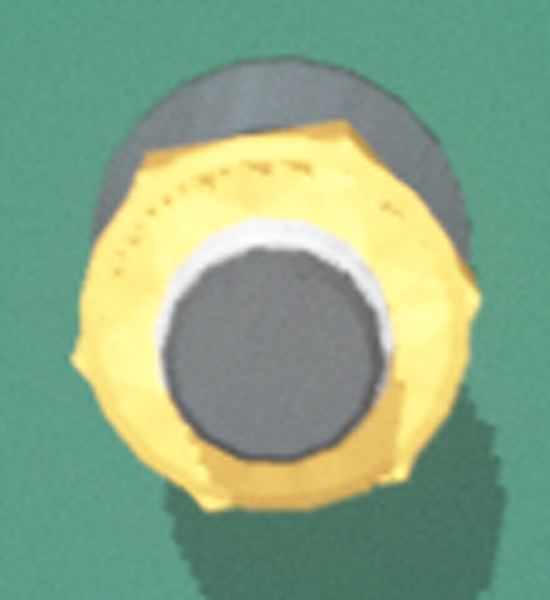

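```bash
python3 - <<'E'
from h import *
import pickle
cs=pickle.load(open("cs_b.pkl","rb"));S,D,W=cs["scene"],cs["side"],cs["wrist"]
cv2.imwrite("pics/z1.png",cv2.resize(S["pixels"][0:260,160:400],None,fx=2.3,fy=2.3,interpolation=cv2.INTER_CUBIC))
cv2.imwrite("pics/z2.png",cv2.resize(D["pixels"][0:200,250:560],None,fx=2.5,fy=2.5,interpolation=cv2.INTER_CUBIC))
E
```

```text
(no output)
```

View pics/z1.png

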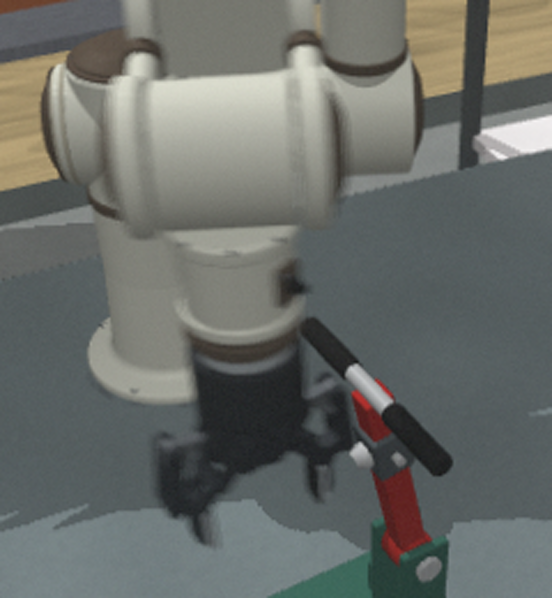

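View pics/z2.png

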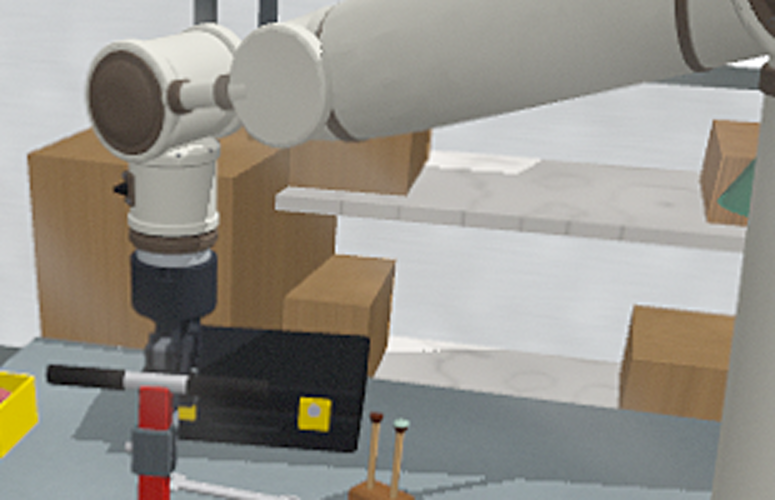

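```bash
python3 - <<'E'
from h import *
import pickle
cs=pickle.load(open("cs_b.pkl","rb"));W=cs["wrist"]
c=[(145,160),(348,128),(480,298),(405,480),(208,511),(75,358)]
P=np.array([onz(W,(255+x/5,150+y/5),86)[:2] for x,y in c])
m=P.mean(0);print(m)
a=np.degrees(np.arctan2(*(P-m).T[::-1]));print(a.round(1),np.linalg.norm(P-m,axis=1).round(1))
ph=np.degrees(np.angle(np.exp(1j*6*np.radians(a)).mean())/6);print("corner angle mod60",ph)
D=cs["side"]
for p in [(362,34),(362,53)]:
  o,d=ray(D,p)
  for y in(-40,-10,20): print(o+d*(y-o[1])/d[1])
E
```

```text
[553.83256603 -69.97833175]
[-135.7  167.8  105.4   45.7  -12.9  -73.5] [33.2 33.3 32.2 33.1 33.3 32.5]
corner angle mod60 -13.866853937566152
[461.69852348 -40.         550.17166608]
[454.25234404 -10.         555.80289785]
[446.80616459  20.         561.43412962]
[460.33924662 -40.         515.95974666]
[452.9377163 -10.        522.7147613]
[445.53618597  20.         529.46977593]
```

Request:
{"name": "arm_command", "arguments": {"motion": [{"tx":2.0,"ty":-0.19,"tz":-0.25,"wx":-9.8,"wy":0,"wz":0,"grip":8.5},{"tx":2.0,"ty":0,"tz":0,"wx":-9.8,"wy":0,"wz":0,"grip":8.5},{"tx":2.0,"ty":0,"tz":0,"wx":-9.8,"wy":0,"wz":0,"grip":8.5},{"tx":2.0,"ty":0,"tz":0,"wx":-9.8,"wy":0,"wz":0,"grip":8.5},{"tx":1.0,"ty":0,"tz":0,"wx":0,"wy":0,"wz":0,"grip":8.5}]}}

```text
t: 4.8
ee_pos: [549.8, -71.5, 140.2]
tool_rot: [-0.275, 0.652, 0.276, 0.651]
wrist_force: [-0.7, 0.6, 0.1]
gripper_width: 84.9
```

```bash
python3 look.py c
```

```text
{'t': np.float64(5.0), 'qpos': array([-0.347,  0.194,  1.742, -0.   ,  1.206, -2.718]), 'ee_pos': array([550.4, -71.4, 141.3]), 'tool_rot': array([-0.275,  0.651,  0.276,  0.651]), 'wrist_force': array([0.1, 0.5, 0.8]), 'moment': array([-0.048,  0.036, -0.015]), 'gripper_width': np.float64(84.8)}
```

View pics/wrist_c.png

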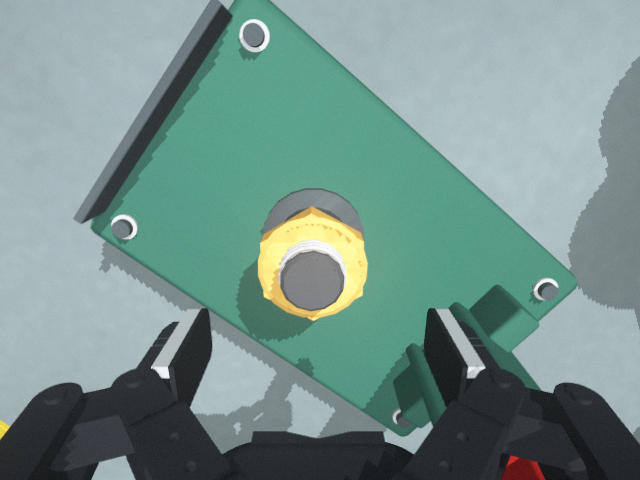

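View pics/side_c.png

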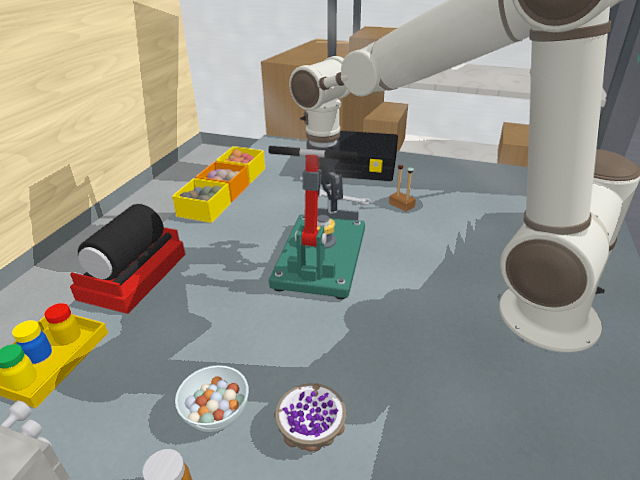

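View pics/scene_c.png

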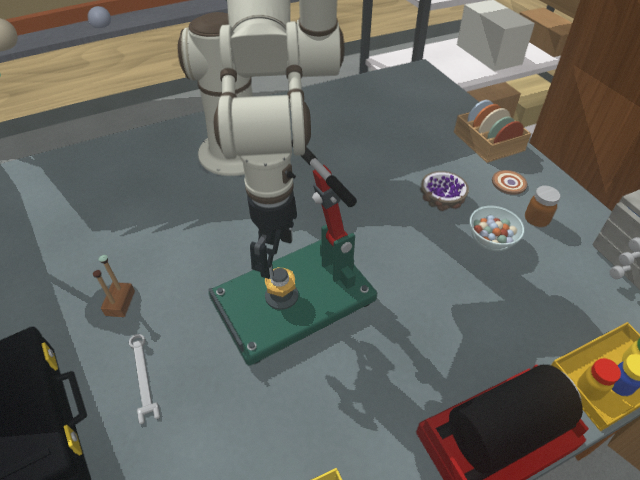

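```bash
python3 - <<'E'
from h import *
import pickle
cs=pickle.load(open("cs_c.pkl","rb"));W=cs["wrist"]
print(onz(W,(312.5,280.5),111.5), proj(W,[550.4,-71.4,141.3]), proj(W,[550.4,-71.4,111.5]))
# nut silhouette corners
for p in [(313,207),(259,240),(367,238),(263,296),(364,293),(313,320)]: print(onz(W,p,91)[:2].round(1))
P=np.array([onz(W,p,91)[:2] for p in [(313,207),(259,240),(367,238),(263,296),(364,293),(313,320)]]);m=P.mean(0);print(m)
a=np.arctan2(*(P-m).T[::-1]);print(np.degrees(np.angle(np.exp(6j*a).mean())/6))
im=W["pixels"][190:340,240:390];cv2.imwrite("pics/wnut2.png",cv2.resize(im,None,fx=4,fy=4,interpolation=cv2.INTER_CUBIC))
E
```

```text
[550.68622378 -71.37479722 111.5       ] [[312.13526981 311.05305718]] [[312.8756708  280.10341444]]
[528.1 -94.4]
[ 561.6 -101.6]
[519.3 -62. ]
[584.7 -77. ]
[542.5 -38.6]
[575.3 -46.2]
[551.91043449 -69.96378093]
-13.479154437975446
```

View pics/wnut2.png

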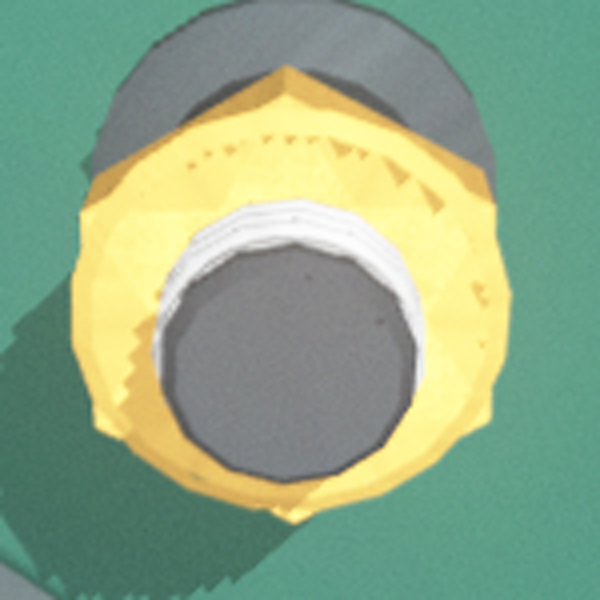

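Request:
{"name": "arm_command", "arguments": {"motion": [{"tx":2.0,"ty":0,"tz":0,"wx":0,"wy":0,"wz":0,"grip":8.5},{"tx":2.0,"ty":0,"tz":0,"wx":0,"wy":0,"wz":0,"grip":8.5},{"tx":1.5,"ty":0,"tz":0,"wx":0,"wy":0,"wz":0,"grip":8.5},{"tx":0.8,"ty":0,"tz":0,"wx":0,"wy":0,"wz":0,"grip":8.5},{"tx":0.4,"ty":0,"tz":0,"wx":0,"wy":0,"wz":0,"grip":8.5}]}}

```text
t: 5.58
ee_pos: [550.9, -71.2, 74.4]
tool_rot: [-0.277, 0.651, 0.276, 0.651]
wrist_force: [0.4, -0.3, -0.6]
gripper_width: 84.9
```

```bash
python3 look.py d
```

```text
{'t': np.float64(5.7), 'qpos': array([-0.346,  0.284,  1.781,  0.   ,  1.076, -2.721]), 'ee_pos': array([551. , -71.2,  74.7]), 'tool_rot': array([-0.277,  0.651,  0.276,  0.651]), 'wrist_force': array([-0.4, -0.6,  0.8]), 'moment': array([ 0.047,  0.024, -0.019]), 'gripper_width': np.float64(85.0)}
```

View pics/wrist_d.png

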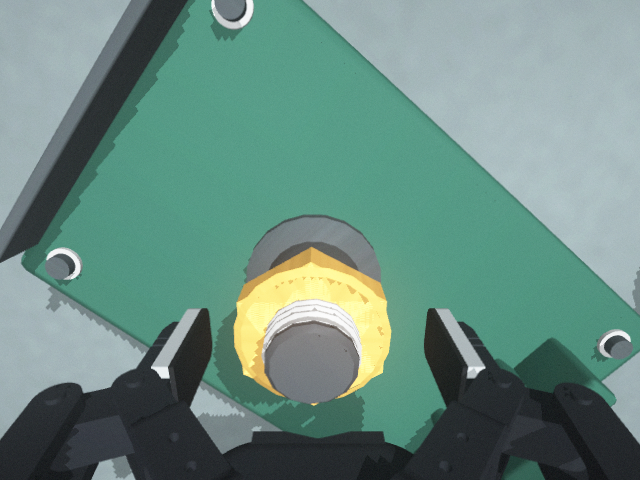

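View pics/side_d.png

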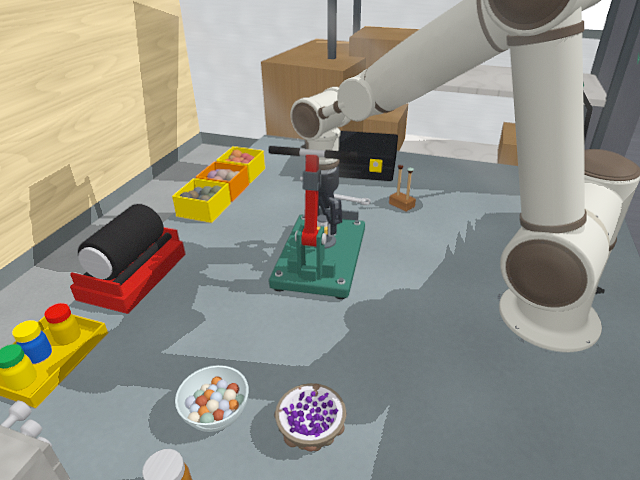

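View pics/scene_d.png

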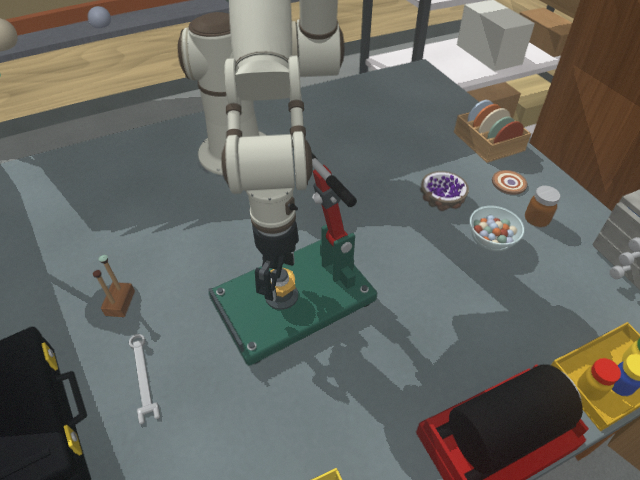

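Request:
{"name": "arm_command", "arguments": {"motion": [{"tx":0.4,"ty":-0.19,"tz":0,"wx":0,"wy":0,"wz":0,"grip":8.5},{"tx":0,"ty":0,"tz":0,"wx":0,"wy":0,"wz":0,"grip":5.0},{"tx":0,"ty":0,"tz":0,"wx":0,"wy":0,"wz":0,"grip":5.0},{"tx":0,"ty":0,"tz":0,"wx":0,"wy":0,"wz":0,"grip":5.0},{"tx":0,"ty":0,"tz":0,"wx":0,"wy":0,"wz":0,"grip":5.0}], "grip_force": 60}}

```text
t: 6.35
ee_pos: [552.3, -72.8, 70.8]
tool_rot: [-0.277, 0.651, 0.276, 0.651]
wrist_force: [-1.5, -1.6, 3.9]
gripper_width: 53.9
```

```bash
python3 look.py e wrist
```

```text
{'t': np.float64(6.4), 'qpos': array([-0.348,  0.293,  1.779, -0.   ,  1.069, -2.722]), 'ee_pos': array([552.4, -72.8,  70.8]), 'tool_rot': array([-0.277,  0.651,  0.276,  0.651]), 'wrist_force': array([-1.6, -1.3,  4.9]), 'moment': array([-0.263,  0.123, -0.04 ]), 'gripper_width': np.float64(54.0)}
```

View pics/wrist_e.png

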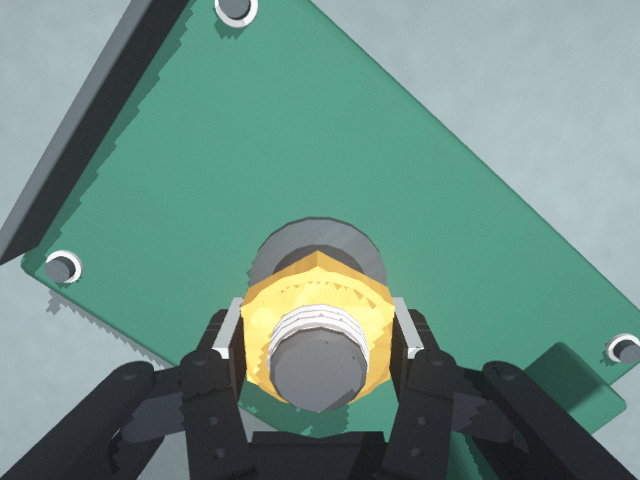

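Request:
{"name": "arm_command", "arguments": {"motion": [{"tx":0.01,"ty":0,"tz":0,"wx":5,"wy":0,"wz":0,"grip":5.0},{"tx":0.01,"ty":0,"tz":0,"wx":5,"wy":0,"wz":0,"grip":5.0},{"tx":0.01,"ty":0,"tz":0,"wx":10,"wy":0,"wz":0,"grip":5.0},{"tx":0.01,"ty":0,"tz":0,"wx":10,"wy":0,"wz":0,"grip":5.0},{"tx":0,"ty":0,"tz":0,"wx":0,"wy":0,"wz":0,"grip":5.0}]}}

```text
t: 7.02
ee_pos: [552.1, -72.5, 70.4]
tool_rot: [-0.098, 0.7, 0.098, 0.7]
wrist_force: [-2.7, -0.4, 6.4]
gripper_width: 54.0
```

```bash
python3 look.py f wrist
```

```text
{'t': np.float64(7.1), 'qpos': array([-0.348,  0.293,  1.779, -0.   ,  1.069, -2.198]), 'ee_pos': array([552.2, -72.5,  70.5]), 'tool_rot': array([-0.099,  0.7  ,  0.099,  0.7  ]), 'wrist_force': array([-2.2, -0.4,  5.6]), 'moment': array([-0.162,  0.326, -0.057]), 'gripper_width': np.float64(53.6)}
```

View pics/wrist_f.png

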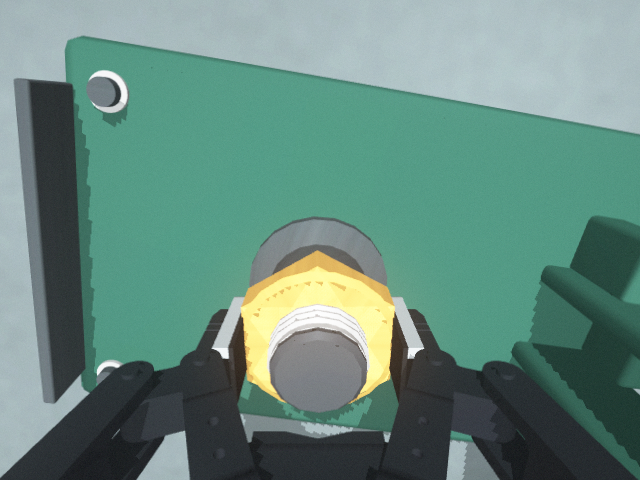

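Request:
{"name": "arm_command", "arguments": {"motion": [{"tx":0.01,"ty":0,"tz":0,"wx":10,"wy":0,"wz":0,"grip":5.0},{"tx":0.01,"ty":0,"tz":0,"wx":10,"wy":0,"wz":0,"grip":5.0},{"tx":0.01,"ty":0,"tz":0,"wx":10,"wy":0,"wz":0,"grip":5.0},{"tx":0.0,"ty":0,"tz":0,"wx":0,"wy":0,"wz":0,"grip":5.0},{"tx":0,"ty":0,"tz":0,"wx":0,"wy":0,"wz":0,"grip":8.0}]}}

```text
t: 7.7
ee_pos: [551.7, -72.1, 69.2]
tool_rot: [0.086, 0.702, -0.086, 0.702]
wrist_force: [1.0, -0.0, -0.8]
gripper_width: 70.4
```

```bash
python3 -c "
from look import *; st()"
```

```text
{'t': np.float64(7.7), 'qpos': array([-0.347,  0.295,  1.78 ,  0.   ,  1.067, -1.675]), 'ee_pos': array([551.7, -72.1,  69.2]), 'tool_rot': array([ 0.086,  0.702, -0.086,  0.702]), 'wrist_force': array([ 1. , -0. , -0.8]), 'moment': array([-0.029, -0.013, -0.044]), 'gripper_width': np.float64(70.4)}
```

Request:
{"name": "arm_command", "arguments": {"motion": [{"tx":0,"ty":0,"tz":0,"wx":0,"wy":0,"wz":0,"grip":8.0},{"tx":0,"ty":0,"tz":0,"wx":0,"wy":0,"wz":0,"grip":8.0},{"tx":0,"ty":0,"tz":0,"wx":-10,"wy":0,"wz":0,"grip":8.0},{"tx":0,"ty":0,"tz":0,"wx":-10,"wy":0,"wz":0,"grip":8.0},{"tx":0,"ty":0,"tz":0,"wx":-10,"wy":0,"wz":0,"grip":8.0}]}}

```text
t: 8.32
ee_pos: [551.9, -72.4, 69.4]
tool_rot: [-0.101, 0.7, 0.101, 0.7]
wrist_force: [0.2, 0.3, 0.2]
gripper_width: 79.8
```

Request:
{"name": "arm_command", "arguments": {"motion": [{"tx":0,"ty":0,"tz":0,"wx":-10,"wy":0,"wz":0,"grip":8.0},{"tx":0,"ty":0,"tz":0,"wx":-10,"wy":0,"wz":0,"grip":8.0},{"tx":0,"ty":0,"tz":0,"wx":-10,"wy":0,"wz":0,"grip":8.0},{"tx":0,"ty":0,"tz":0,"wx":0,"wy":0,"wz":0,"grip":5.0},{"tx":0,"ty":0,"tz":0,"wx":0,"wy":0,"wz":0,"grip":5.0}]}}

```text
t: 8.95
ee_pos: [552.3, -72.8, 70.0]
tool_rot: [-0.276, 0.651, 0.275, 0.651]
wrist_force: [0.5, -1.8, 1.0]
gripper_width: 53.5
```

Request:
{"name": "arm_command", "arguments": {"motion": [{"tx":0,"ty":0,"tz":0,"wx":0,"wy":0,"wz":0,"grip":5.0},{"tx":0,"ty":0,"tz":0,"wx":0,"wy":0,"wz":0,"grip":5.0},{"tx":0,"ty":0,"tz":0,"wx":0,"wy":0,"wz":0,"grip":5.0},{"tx":0,"ty":0,"tz":0,"wx":0,"wy":0,"wz":0,"grip":5.0},{"tx":0,"ty":0,"tz":0,"wx":0,"wy":0,"wz":0,"grip":5.0}]}}

```text
t: 9.57
ee_pos: [552.3, -72.8, 70.0]
tool_rot: [-0.277, 0.651, 0.276, 0.651]
wrist_force: [-1.2, -3.9, 5.4]
gripper_width: 53.7
```

```bash
python3 look.py g wrist
```

```text
{'t': np.float64(9.6), 'qpos': array([-0.348,  0.294,  1.779, -0.   ,  1.068, -2.722]), 'ee_pos': array([552.3, -72.8,  70. ]), 'tool_rot': array([-0.277,  0.651,  0.276,  0.651]), 'wrist_force': array([-0.4, -2. ,  4.6]), 'moment': array([-0.483,  0.131, -0.057]), 'gripper_width': np.float64(53.9)}
```

View pics/wrist_g.png

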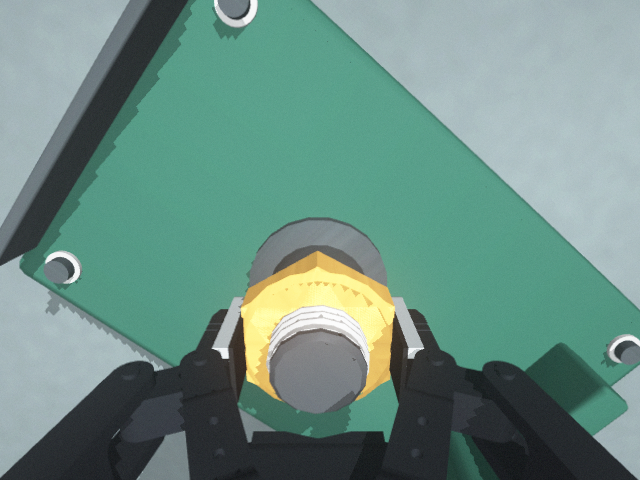

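Request:
{"name": "arm_command", "arguments": {"motion": [{"tx":0.01,"ty":0,"tz":0,"wx":10,"wy":0,"wz":0,"grip":5.0},{"tx":0.01,"ty":0,"tz":0,"wx":10,"wy":0,"wz":0,"grip":5.0},{"tx":0.01,"ty":0,"tz":0,"wx":10,"wy":0,"wz":0,"grip":5.0},{"tx":0,"ty":0,"tz":0,"wx":0,"wy":0,"wz":0,"grip":5.0},{"tx":0,"ty":0,"tz":0,"wx":0,"wy":0,"wz":0,"grip":5.0}]}}

```text
t: 10.25
ee_pos: [552.1, -72.5, 69.6]
tool_rot: [-0.099, 0.7, 0.099, 0.7]
wrist_force: [-1.1, -1.6, 7.2]
gripper_width: 53.8
```

```bash
python3 -c "
from look import *; st()"
```

```text
{'t': np.float64(10.2), 'qpos': array([-0.347,  0.295,  1.779, -0.   ,  1.068, -2.198]), 'ee_pos': array([552.1, -72.5,  69.6]), 'tool_rot': array([-0.099,  0.7  ,  0.099,  0.7  ]), 'wrist_force': array([-1.1, -1.6,  7.2]), 'moment': array([-0.39 ,  0.279, -0.034]), 'gripper_width': np.float64(53.8)}
```

Request:
{"name": "arm_command", "arguments": {"motion": [{"tx":0.01,"ty":0,"tz":0,"wx":10,"wy":0,"wz":0,"grip":5.0},{"tx":0.01,"ty":0,"tz":0,"wx":10,"wy":0,"wz":0,"grip":5.0},{"tx":0.01,"ty":0,"tz":0,"wx":10,"wy":0,"wz":0,"grip":5.0},{"tx":0,"ty":0,"tz":0,"wx":0,"wy":0,"wz":0,"grip":5.0},{"tx":0,"ty":0,"tz":0,"wx":0,"wy":0,"wz":0,"grip":5.0}]}}

```text
t: 10.88
ee_pos: [552.1, -72.1, 69.3]
tool_rot: [0.086, 0.702, -0.086, 0.702]
wrist_force: [-1.1, -1.0, 5.8]
gripper_width: 54.0
```

```bash
python3 -c "
from look import *; st()"
```

```text
{'t': np.float64(10.9), 'qpos': array([-3.470e-01,  2.950e-01,  1.779e+00,  1.000e-03,  1.067e+00,
       -1.675e+00]), 'ee_pos': array([552.1, -72.1,  69.3]), 'tool_rot': array([ 0.086,  0.702, -0.086,  0.702]), 'wrist_force': array([-1.1, -1. ,  5.8]), 'moment': array([-0.191,  0.27 , -0.114]), 'gripper_width': np.float64(54.0)}
```

Request:
{"name": "arm_command", "arguments": {"motion": [{"tx":0,"ty":0,"tz":0,"wx":0,"wy":0,"wz":0,"grip":8.0},{"tx":0,"ty":0,"tz":0,"wx":0,"wy":0,"wz":0,"grip":8.0},{"tx":0,"ty":0,"tz":0,"wx":-10,"wy":0,"wz":0,"grip":8.0},{"tx":0,"ty":0,"tz":0,"wx":-10,"wy":0,"wz":0,"grip":8.0},{"tx":0,"ty":0,"tz":0,"wx":-10,"wy":0,"wz":0,"grip":8.0}]}}

```text
t: 11.5
ee_pos: [551.6, -72.1, 68.5]
tool_rot: [-0.1, 0.7, 0.101, 0.7]
wrist_force: [0.1, 1.1, 0.0]
gripper_width: 79.9
```

```bash
cat >> look.py <<'E'
def mom(n=4):
    # average over a few control periods (camera call advances 0.05 s)
    M=[];T=[];F=[]
    for i in range(n):
        s=observe();M.append(s["moment"]);T.append(s["joint_torque"][5]);F.append(s["wrist_force"]);optics.camera("wrist")
    print("mom",np.mean(M,0).round(3),"sd",np.std(M,0).round(3)[2],"tau6",np.round(T,3),"F",np.mean(F,0).round(1),"t",s["t"])
E
python3 -c "
from look import *; st(); mom(3)"
```

```text
{'t': np.float64(11.5), 'qpos': array([-0.347,  0.296,  1.78 ,  0.   ,  1.066, -2.204]), 'ee_pos': array([551.6, -72.1,  68.5]), 'tool_rot': array([-0.1  ,  0.7  ,  0.101,  0.7  ]), 'wrist_force': array([0.1, 1.1, 0. ]), 'moment': array([ 0.019, -0.021, -0.014]), 'gripper_width': np.float64(79.9)}
mom [ 0.008 -0.012 -0.005] sd 0.009 tau6 [ 1.46  -0.082 -0.972] F [ 0.1  0.3 -0.1] t 11.6
```

Request:
{"name": "arm_command", "arguments": {"motion": [{"tx":0,"ty":0,"tz":0,"wx":-10,"wy":0,"wz":0,"grip":8.0},{"tx":0,"ty":0,"tz":0,"wx":-10,"wy":0,"wz":0,"grip":8.0},{"tx":0,"ty":0,"tz":0,"wx":-10,"wy":0,"wz":0,"grip":8.0},{"tx":0,"ty":0,"tz":0,"wx":0,"wy":0,"wz":0,"grip":5.0},{"tx":0,"ty":0,"tz":0,"wx":0,"wy":0,"wz":0,"grip":5.0}]}}

```text
t: 12.28
ee_pos: [552.3, -72.8, 69.4]
tool_rot: [-0.275, 0.651, 0.275, 0.651]
wrist_force: [0.2, -1.4, 1.0]
gripper_width: 53.6
```

Request:
{"name": "arm_command", "arguments": {"motion": [{"tx":0,"ty":0,"tz":0,"wx":0,"wy":0,"wz":0,"grip":5.0},{"tx":0,"ty":0,"tz":0,"wx":0,"wy":0,"wz":0,"grip":5.0},{"tx":0.01,"ty":0,"tz":0,"wx":10,"wy":0,"wz":0,"grip":5.0},{"tx":0.01,"ty":0,"tz":0,"wx":10,"wy":0,"wz":0,"grip":5.0},{"tx":0,"ty":0,"tz":0,"wx":0,"wy":0,"wz":0,"grip":5.0}]}}

```text
t: 12.9
ee_pos: [552.1, -72.6, 69.2]
tool_rot: [-0.16, 0.689, 0.16, 0.689]
wrist_force: [-2.5, -0.9, 5.2]
gripper_width: 53.6
```

```bash
python3 -c "
from look import *; st(); mom(4)"
```

```text
{'t': np.float64(12.9), 'qpos': array([-0.348,  0.295,  1.779, -0.   ,  1.067, -2.374]), 'ee_pos': array([552.1, -72.6,  69.2]), 'tool_rot': array([-0.16 ,  0.689,  0.16 ,  0.689]), 'wrist_force': array([-2.5, -0.9,  5.2]), 'moment': array([-0.379,  0.248, -0.214]), 'gripper_width': np.float64(53.6)}
mom [-0.358  0.239 -0.196] sd 0.036 tau6 [ 0.403 -0.039 -0.15  -0.172] F [-2.5 -1.1  5.3] t 13.05
```

Request:
{"name": "arm_command", "arguments": {"motion": [{"tx":0.005,"ty":0,"tz":0,"wx":5,"wy":0,"wz":0,"grip":5.0},{"tx":0.005,"ty":0,"tz":0,"wx":5,"wy":0,"wz":0,"grip":5.0},{"tx":0,"ty":0,"tz":0,"wx":0,"wy":0,"wz":0,"grip":5.0},{"tx":0,"ty":0,"tz":0,"wx":0,"wy":0,"wz":0,"grip":5.0},{"tx":0,"ty":0,"tz":0,"wx":0,"wy":0,"wz":0,"grip":5.0}]}}

```text
t: 13.72
ee_pos: [552.1, -72.5, 69.2]
tool_rot: [-0.1, 0.7, 0.1, 0.7]
wrist_force: [-3.0, 0.1, 5.2]
gripper_width: 54.1
```

```bash
python3 -c "
from look import *; st(); mom(4)"
```

```text
{'t': np.float64(13.7), 'qpos': array([-0.348,  0.295,  1.779, -0.   ,  1.067, -2.201]), 'ee_pos': array([552.1, -72.5,  69.2]), 'tool_rot': array([-0.1,  0.7,  0.1,  0.7]), 'wrist_force': array([-3. ,  0.1,  5.2]), 'moment': array([-0.308,  0.324, -0.301]), 'gripper_width': np.float64(54.1)}
mom [-0.318  0.341 -0.276] sd 0.026 tau6 [-0.258 -0.258 -0.258 -0.258] F [-2.1 -0.5  5.9] t 13.875
```

Request:
{"name": "arm_command", "arguments": {"motion": [{"tx":0.005,"ty":0,"tz":0,"wx":5,"wy":0,"wz":0,"grip":5.0},{"tx":0.005,"ty":0,"tz":0,"wx":5,"wy":0,"wz":0,"grip":5.0},{"tx":0,"ty":0,"tz":0,"wx":0,"wy":0,"wz":0,"grip":5.0},{"tx":0,"ty":0,"tz":0,"wx":0,"wy":0,"wz":0,"grip":5.0},{"tx":0,"ty":0,"tz":0,"wx":0,"wy":0,"wz":0,"grip":5.0}]}}

```text
t: 14.55
ee_pos: [552.1, -72.4, 69.2]
tool_rot: [-0.038, 0.706, 0.038, 0.706]
wrist_force: [-2.8, 0.6, 6.5]
gripper_width: 53.7
```

```bash
python3 -c "
from look import *; st(); mom(4)"
```

```text
{'t': np.float64(14.6), 'qpos': array([-0.348,  0.295,  1.779,  0.   ,  1.067, -2.026]), 'ee_pos': array([552.1, -72.4,  69.2]), 'tool_rot': array([-0.038,  0.706,  0.038,  0.706]), 'wrist_force': array([-2.8,  0.6,  6.5]), 'moment': array([-0.276,  0.383, -0.324]), 'gripper_width': np.float64(53.7)}
mom [-0.292  0.389 -0.358] sd 0.026 tau6 [-0.346 -0.346 -0.345 -0.345] F [-3.2  0.2  6.8] t 14.7
```

Request:
{"name": "arm_command", "arguments": {"motion": [{"tx":0.005,"ty":0,"tz":0,"wx":5,"wy":0,"wz":0,"grip":5.0},{"tx":0.005,"ty":0,"tz":0,"wx":5,"wy":0,"wz":0,"grip":5.0},{"tx":0.002,"ty":0,"tz":0,"wx":2,"wy":0,"wz":0,"grip":5.0},{"tx":0,"ty":0,"tz":0,"wx":0,"wy":0,"wz":0,"grip":5.0},{"tx":0,"ty":0,"tz":0,"wx":0,"wy":0,"wz":0,"grip":5.0}]}}

```text
t: 15.38
ee_pos: [552.1, -72.2, 69.1]
tool_rot: [0.036, 0.706, -0.035, 0.706]
wrist_force: [-2.5, 0.7, 7.8]
gripper_width: 53.7
```

```bash
python3 -c "
from look import *; st(); mom(4)"
```

```text
{'t': np.float64(15.4), 'qpos': array([-0.347,  0.295,  1.779,  0.   ,  1.067, -1.818]), 'ee_pos': array([552.1, -72.2,  69.1]), 'tool_rot': array([ 0.036,  0.706, -0.035,  0.706]), 'wrist_force': array([-2.5,  0.7,  7.8]), 'moment': array([-0.221,  0.396,  0.059]), 'gripper_width': np.float64(53.7)}
mom [-0.215  0.444  0.045] sd 0.012 tau6 [0.022 0.022 0.023 0.023] F [-2.6  0.5  7.6] t 15.525
```

```bash
python3 look.py i
```

```text
{'t': np.float64(15.7), 'qpos': array([-0.347,  0.295,  1.779,  0.   ,  1.067, -1.818]), 'ee_pos': array([552.1, -72.3,  69.1]), 'tool_rot': array([ 0.036,  0.706, -0.035,  0.706]), 'wrist_force': array([-2.3,  0.9,  7.1]), 'moment': array([-0.182,  0.468,  0.025]), 'gripper_width': np.float64(54.3)}
```

View pics/wrist_i.png

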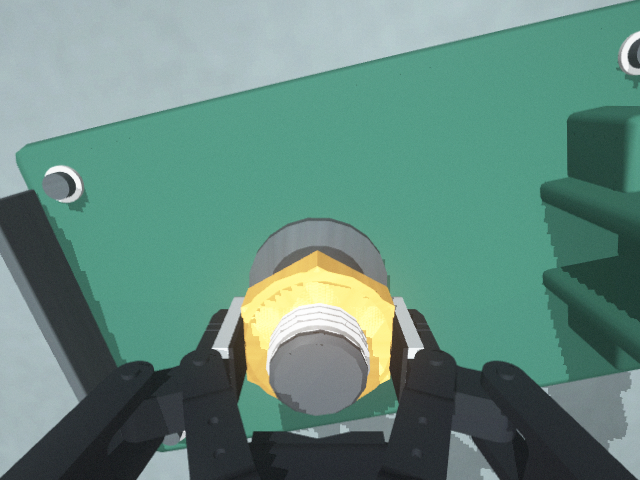

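View pics/scene_i.png

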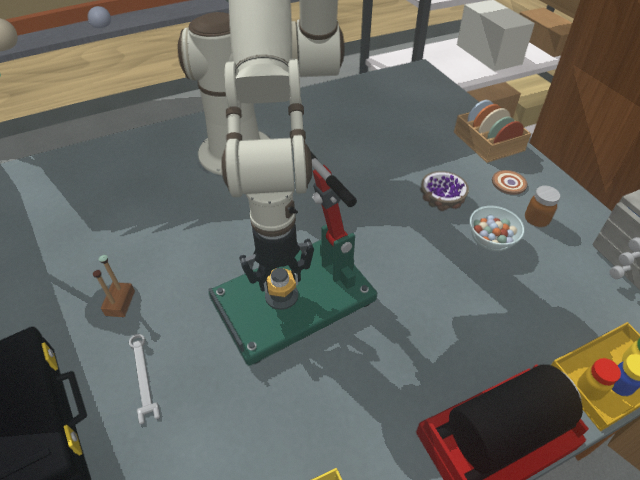

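Request:
{"name": "arm_command", "arguments": {"motion": [{"tx":0,"ty":0,"tz":0,"wx":0.4,"wy":0,"wz":0,"grip":5.0},{"tx":0,"ty":0,"tz":0,"wx":0.4,"wy":0,"wz":0,"grip":5.0},{"tx":0,"ty":0,"tz":0,"wx":0.4,"wy":0,"wz":0,"grip":5.0},{"tx":0,"ty":0,"tz":0,"wx":0.4,"wy":0,"wz":0,"grip":5.0},{"tx":0,"ty":0,"tz":0,"wx":0.4,"wy":0,"wz":0,"grip":5.0}]}}

```text
t: 16.35
ee_pos: [552.1, -72.2, 69.1]
tool_rot: [0.047, 0.706, -0.047, 0.706]
wrist_force: [-1.4, 1.0, 6.8]
gripper_width: 53.7
```

```bash
python3 -c "
from look import *; st(); mom(2)"
```

```text
{'t': np.float64(16.4), 'qpos': array([-0.347,  0.295,  1.779, -0.   ,  1.067, -1.784]), 'ee_pos': array([552.1, -72.2,  69.1]), 'tool_rot': array([ 0.047,  0.706, -0.047,  0.706]), 'wrist_force': array([-1.4,  1. ,  6.8]), 'moment': array([-0.115,  0.425,  0.423]), 'gripper_width': np.float64(53.7)}
mom [-0.153  0.426  0.401] sd 0.022 tau6 [0.454 0.377] F [-1.6  1.3  7.2] t 16.4
```

Request:
{"name": "arm_command", "arguments": {"motion": [{"tx":0.002,"ty":0,"tz":0,"wx":1.5,"wy":0,"wz":0,"grip":5.0},{"tx":0.002,"ty":0,"tz":0,"wx":1.5,"wy":0,"wz":0,"grip":5.0},{"tx":0.002,"ty":0,"tz":0,"wx":1,"wy":0,"wz":0,"grip":5.0},{"tx":0,"ty":0,"tz":0,"wx":0.5,"wy":0,"wz":0,"grip":5.0},{"tx":0,"ty":0,"tz":0,"wx":0.5,"wy":0,"wz":0,"grip":5.0}]}}

```text
t: 17.08
ee_pos: [552.1, -72.2, 69.1]
tool_rot: [0.078, 0.703, -0.078, 0.703]
wrist_force: [-1.9, 1.1, 7.6]
gripper_width: 53.9
```

```bash
python3 -c "
from look import *; st(); mom(2)"
```

```text
{'t': np.float64(17.1), 'qpos': array([-0.347,  0.295,  1.779, -0.   ,  1.067, -1.696]), 'ee_pos': array([552.1, -72.2,  69.1]), 'tool_rot': array([ 0.078,  0.703, -0.078,  0.703]), 'wrist_force': array([-1.9,  1.1,  7.6]), 'moment': array([-0.098,  0.448,  0.592]), 'gripper_width': np.float64(53.9)}
mom [-0.091  0.446  0.57 ] sd 0.022 tau6 [0.482 0.504] F [-2.2  0.8  7.4] t 17.125
```

Request:
{"name": "arm_command", "arguments": {"motion": [{"tx":0,"ty":0,"tz":0,"wx":0,"wy":0,"wz":0,"grip":8.5},{"tx":0,"ty":0,"tz":0,"wx":0,"wy":0,"wz":0,"grip":8.5},{"tx":0,"ty":0,"tz":0,"wx":0,"wy":0,"wz":0,"grip":8.5},{"tx":0,"ty":0,"tz":0,"wx":0,"wy":0,"wz":0,"grip":8.5},{"tx":-1,"ty":0,"tz":0,"wx":0,"wy":0,"wz":0,"grip":8.5}]}}

```text
t: 17.8
ee_pos: [551.2, -72.2, 77.9]
tool_rot: [0.08, 0.703, -0.079, 0.702]
wrist_force: [0.1, -0.3, -0.3]
gripper_width: 85.3
```

```bash
python3 look.py j; python3 -c "
from look import *;mom(2)"
```

```text
{'t': np.float64(18.0), 'qpos': array([-0.348,  0.28 ,  1.775,  0.   ,  1.085, -1.692]), 'ee_pos': array([552.8, -72.7,  79.6]), 'tool_rot': array([ 0.08 ,  0.702, -0.08 ,  0.703]), 'wrist_force': array([0.1, 0.1, 1. ]), 'moment': array([-0.005,  0.014,  0.034]), 'gripper_width': np.float64(85.2)}
mom [-0.021 -0.    -0.001] sd 0.035 tau6 [-0.001 -0.001] F [-0.2 -0.1  0.4] t 18.0
```

View pics/wrist_j.png

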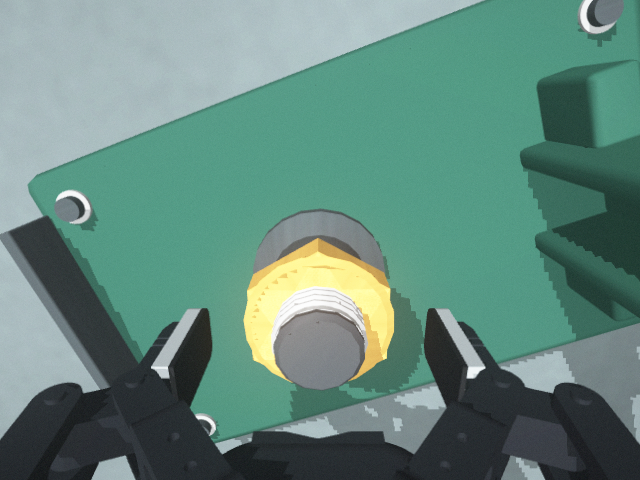

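Request:
{"name": "arm_command", "arguments": {"motion": [{"tx":-3,"ty":0,"tz":0,"wx":0,"wy":0,"wz":0,"grip":8.5},{"tx":-6,"ty":0,"tz":0,"wx":0,"wy":0,"wz":0,"grip":8.5},{"tx":-6,"ty":0,"tz":0,"wx":0,"wy":0,"wz":0,"grip":8.5},{"tx":-6,"ty":0,"tz":0,"wx":0,"wy":0,"wz":0,"grip":8.5},{"tx":-6,"ty":0,"tz":0,"wx":0,"wy":0,"wz":0,"grip":8.5}]}}

```text
t: 18.68
ee_pos: [551.6, -72.3, 350.3]
tool_rot: [0.08, 0.703, -0.08, 0.703]
wrist_force: [1.4, -0.1, 0.9]
gripper_width: 84.9
```

```bash
python3 - <<'E'
from look import *
st()
cs=shoot("k",("scene","side"))
for n in cs:
    for t in ["handle_grip","lever","jam_nut"]: print(n,t,[(a["position"],round(a["confidence"],2)) for a in optics.mark_of(cs[n],t)[:2]])
E
```

```text
{'t': np.float64(18.7), 'qpos': array([-0.348,  0.059,  1.473,  0.   ,  1.61 , -1.692]), 'ee_pos': array([551.6, -72.3, 350.3]), 'tool_rot': array([ 0.08 ,  0.703, -0.08 ,  0.703]), 'wrist_force': array([ 1.4, -0.1,  0.9]), 'moment': array([-0.046,  0.012,  0.016]), 'gripper_width': np.float64(84.9)}
scene handle_grip [([302.9, 153.3], 0.94)]
scene lever [([338.2, 240.9], 0.61)]
scene jam_nut [([279.6, 286.1], 0.84)]
side handle_grip [([340.6, 155.9], 0.56)]
side lever [([312.7, 237.7], 0.89)]
side jam_nut [([315.9, 226.6], 0.66)]
```

View pics/scene_k.png

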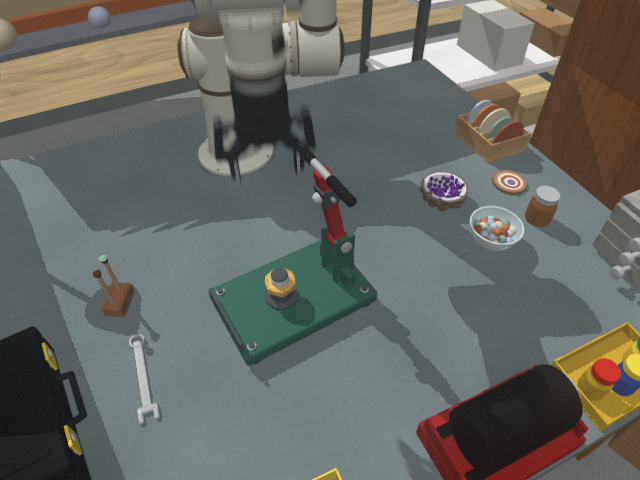

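View pics/side_k.png

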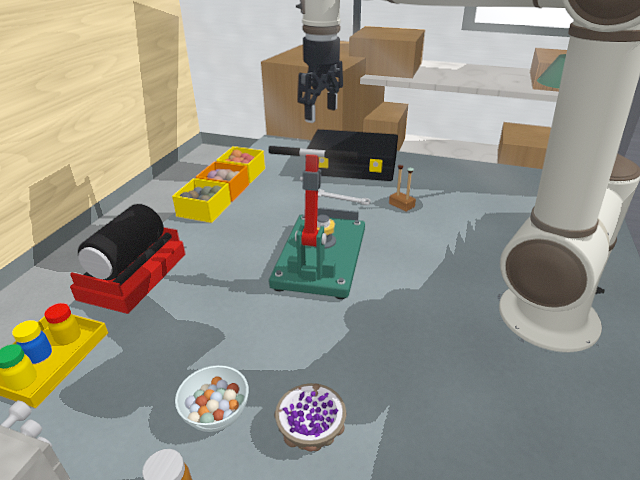

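```bash
python3 - <<'E'
from h import *
import pickle
from scipy.spatial.transform import Rotation as R
from plan import plan
import json
cs=pickle.load(open("cs_k.pkl","rb"));S,D=cs["scene"],cs["side"]
print(tri([ray(S,(302.9,153.3)),ray(D,(340.6,155.9))]))
r=R.from_quat([.08,.703,-.08,.703]).as_matrix();h=np.arctan2(-r[1,2],-r[0,2]);print(np.degrees(h))
wx=np.degrees(h)-96.6;print(wx)
for q in plan(551.6,-72.3,h,484,12,wx,8):print(json.dumps(q))
E
```

```text
(array([484.06420709,  14.79490044, 322.46296663]), [np.float64(0.07264975007241972), np.float64(0.07264975007259995)])
167.01556594912614
70.41556594912615
{"ty": 0.84, "tz": -1.06, "wx": 8.8}
{"ty": 0.66, "tz": -1.18, "wx": 8.8}
{"ty": 0.48, "tz": -1.26, "wx": 8.8}
{"ty": 0.28, "tz": -1.32, "wx": 8.8}
{"ty": 0.07, "tz": -1.35, "wx": 8.8}
{"ty": -0.13, "tz": -1.34, "wx": 8.8}
{"ty": -0.34, "tz": -1.31, "wx": 8.8}
{"ty": -0.53, "tz": -1.24, "wx": 8.8}
```

Request:
{"name": "arm_command", "arguments": {"motion": [{"tx":-1.5,"ty":0.84,"tz":-1.06,"wx":8.8,"wy":0,"wz":0,"grip":8.5},{"tx":-1.5,"ty":0.66,"tz":-1.18,"wx":8.8,"wy":0,"wz":0,"grip":8.5},{"tx":0,"ty":0.48,"tz":-1.26,"wx":8.8,"wy":0,"wz":0,"grip":8.5},{"tx":0,"ty":0.28,"tz":-1.32,"wx":8.8,"wy":0,"wz":0,"grip":8.5},{"tx":0,"ty":0.07,"tz":-1.35,"wx":8.8,"wy":0,"wz":0,"grip":8.5}]}}

```text
t: 19.7
ee_pos: [509.0, -19.3, 376.8]
tool_rot: [0.338, 0.622, -0.339, 0.62]
wrist_force: [0.1, -0.4, 0.8]
gripper_width: 85.2
```

Request:
{"name": "arm_command", "arguments": {"motion": [{"tx":0,"ty":-0.13,"tz":-1.34,"wx":8.8,"wy":0,"wz":0,"grip":8.5},{"tx":0,"ty":-0.34,"tz":-1.31,"wx":8.8,"wy":0,"wz":0,"grip":8.5},{"tx":0,"ty":-0.53,"tz":-1.24,"wx":8.8,"wy":0,"wz":0,"grip":8.5},{"tx":0,"ty":0,"tz":0,"wx":0,"wy":0,"wz":0,"grip":8.5},{"tx":0,"ty":0,"tz":0,"wx":0,"wy":0,"wz":0,"grip":8.5}]}}

```text
t: 20.32
ee_pos: [484.4, 11.6, 377.7]
tool_rot: [0.469, 0.529, -0.47, 0.528]
wrist_force: [-0.0, -0.0, -0.1]
gripper_width: 85.0
```

```bash
python3 look.py l
```

```text
{'t': np.float64(20.5), 'qpos': array([-0.226, -0.134,  1.607, -0.   ,  1.669, -0.343]), 'ee_pos': array([484.6,  11.5, 378.1]), 'tool_rot': array([ 0.47 ,  0.529, -0.47 ,  0.528]), 'wrist_force': array([-0.3,  0.1, -0.6]), 'moment': array([-0.018, -0.025,  0.007]), 'gripper_width': np.float64(84.9)}
```

View pics/wrist_l.png

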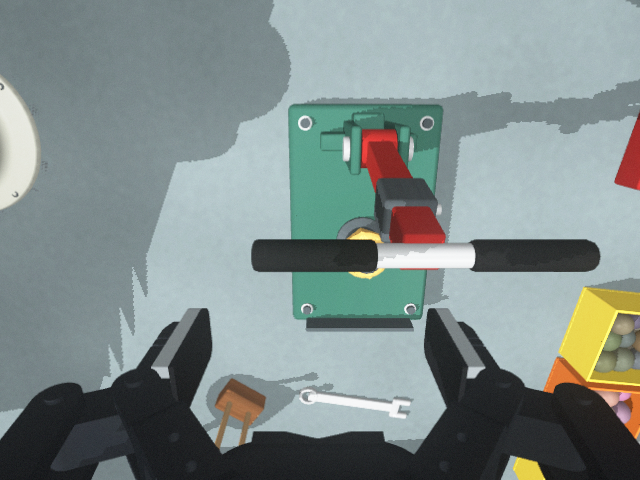

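View pics/side_l.png

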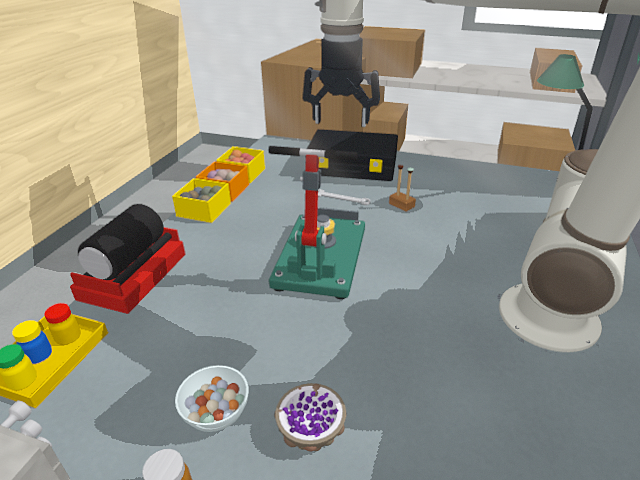

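```bash
python3 - <<'E'
from h import *
import pickle
cs=pickle.load(open("cs_l.pkl","rb"));W=cs["wrist"]
for z in(322,326,330):
    print(z,[onz(W,p,z)[:2].round(1) for p in [(252,255),(315,255),(378,256),(599,255)]])
E
```

```text
322 [array([446.9,  12.3]), array([482.2,  16.5]), array([517.5,  20. ]), array([642.3,  35.3])]
326 [array([447.5,  14. ]), array([482. ,  18.1]), array([516.6,  21.6]), array([639. ,  36.5])]
330 [array([448. ,  15.7]), array([481.9,  19.7]), array([515.8,  23.1]), array([635.6,  37.7])]
```

Request:
{"name": "arm_command", "arguments": {"motion": [{"tx":0,"ty":0,"tz":0,"wx":-10,"wy":0,"wz":0,"grip":8.5},{"tx":0,"ty":0,"tz":0,"wx":-10,"wy":0,"wz":0,"grip":8.5},{"tx":0,"ty":0,"tz":0,"wx":-10,"wy":0,"wz":0,"grip":8.5},{"tx":0,"ty":0,"tz":0,"wx":-10,"wy":0,"wz":0,"grip":8.5},{"tx":0,"ty":0,"tz":0,"wx":-10,"wy":0,"wz":0,"grip":8.5}]}}

```text
t: 21.1
ee_pos: [484.6, 11.5, 378.3]
tool_rot: [0.201, 0.678, -0.201, 0.678]
wrist_force: [-0.7, -0.2, -0.3]
gripper_width: 84.7
```

Request:
{"name": "arm_command", "arguments": {"motion": [{"tx":0,"ty":0,"tz":0,"wx":-10,"wy":0,"wz":0,"grip":8.5},{"tx":0,"ty":0,"tz":0,"wx":-10,"wy":0,"wz":0,"grip":8.5},{"tx":0,"ty":0,"tz":0,"wx":-10,"wy":0,"wz":0,"grip":8.5},{"tx":0,"ty":0,"tz":0,"wx":-10,"wy":0,"wz":0,"grip":8.5},{"tx":0,"ty":0,"tz":0,"wx":0,"wy":0,"wz":0,"grip":8.5}]}}

```text
t: 21.72
ee_pos: [484.5, 11.6, 378.3]
tool_rot: [-0.04, 0.706, 0.04, 0.706]
wrist_force: [0.3, 0.3, 0.1]
gripper_width: 84.9
```

```bash
python3 look.py m
```

```text
{'t': np.float64(21.9), 'qpos': array([-0.226, -0.134,  1.607, -0.   ,  1.669, -1.91 ]), 'ee_pos': array([484.5,  11.7, 378.4]), 'tool_rot': array([-0.04 ,  0.706,  0.04 ,  0.706]), 'wrist_force': array([0.7, 0.4, 0.1]), 'moment': array([ 0.018, -0.006, -0.049]), 'gripper_width': np.float64(85.4)}
```

View pics/wrist_m.png

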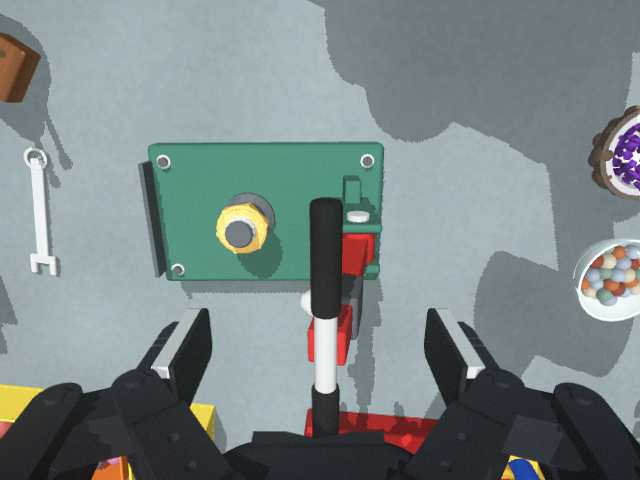

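View pics/side_m.png

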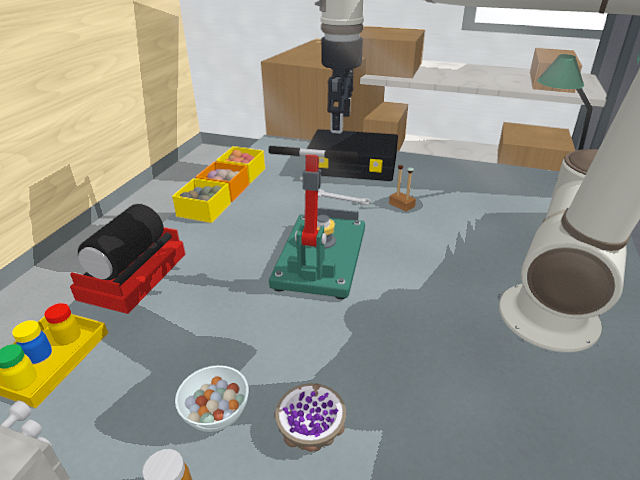

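Request:
{"name": "arm_command", "arguments": {"motion": [{"tx":1,"ty":0.45,"tz":0,"wx":0,"wy":0,"wz":0,"grip":8.5},{"tx":2,"ty":0,"tz":0,"wx":0,"wy":0,"wz":0,"grip":8.5},{"tx":2,"ty":0,"tz":0,"wx":0,"wy":0,"wz":0,"grip":8.5},{"tx":1.5,"ty":0,"tz":0,"wx":0,"wy":0,"wz":0,"grip":8.5},{"tx":0.8,"ty":0,"tz":0,"wx":0,"wy":0,"wz":0,"grip":8.5}]}}

```text
t: 22.5
ee_pos: [483.5, 16.5, 304.2]
tool_rot: [-0.041, 0.706, 0.041, 0.705]
wrist_force: [-0.3, 0.1, 0.2]
gripper_width: 85.0
```

```bash
python3 look.py n
```

```text
{'t': np.float64(22.6), 'qpos': array([-0.216, -0.123,  1.737,  0.   ,  1.528, -1.903]), 'ee_pos': array([483.9,  16.4, 305.4]), 'tool_rot': array([-0.041,  0.706,  0.041,  0.706]), 'wrist_force': array([ 0.6, -0.7,  0.9]), 'moment': array([-0.03 , -0.028,  0.   ]), 'gripper_width': np.float64(85.0)}
```

View pics/wrist_n.png

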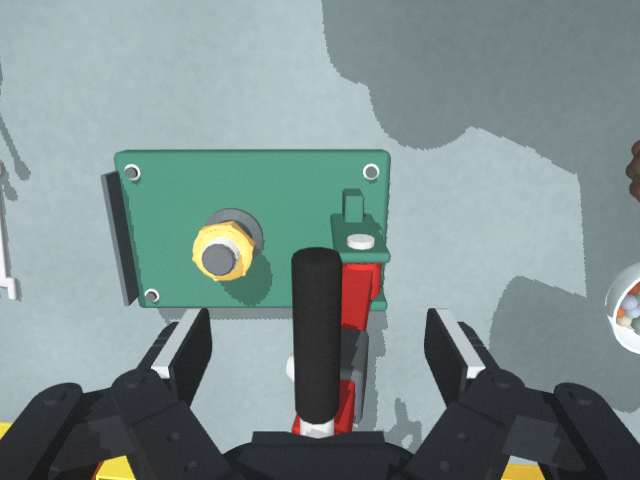

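View pics/scene_n.png

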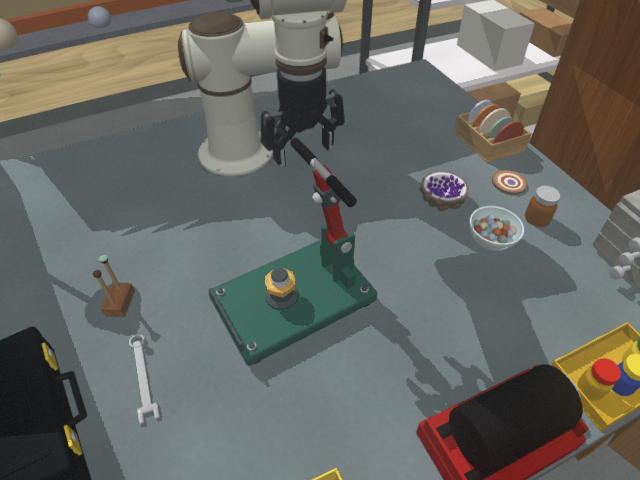

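Request:
{"name": "arm_command", "arguments": {"motion": [{"tx":0,"ty":0,"tz":0,"wx":0,"wy":0,"wz":0,"grip":1.2},{"tx":0,"ty":0,"tz":0,"wx":0,"wy":0,"wz":0,"grip":1.2},{"tx":0,"ty":0,"tz":0,"wx":0,"wy":0,"wz":0,"grip":1.2},{"tx":0,"ty":0,"tz":0,"wx":0,"wy":0,"wz":0,"grip":1.2},{"tx":0,"ty":0,"tz":0,"wx":0,"wy":0,"wz":0,"grip":1.2}], "grip_force": 40}}

```text
t: 23.28
ee_pos: [484.0, 16.2, 305.8]
tool_rot: [-0.041, 0.706, 0.041, 0.706]
wrist_force: [-0.9, -0.5, 1.7]
gripper_width: 17.0
```

Request:
{"name": "arm_command", "arguments": {"motion": [{"tx":0,"ty":0,"tz":0,"wx":0,"wy":0,"wz":0,"grip":1.2},{"tx":0,"ty":0,"tz":0,"wx":0,"wy":0,"wz":0,"grip":1.2},{"tx":0,"ty":0,"tz":0,"wx":0,"wy":0,"wz":0,"grip":1.2},{"tx":0,"ty":0,"tz":0,"wx":0,"wy":0,"wz":0,"grip":1.2},{"tx":0,"ty":0,"tz":0,"wx":0,"wy":0,"wz":0,"grip":1.2}]}}

```text
t: 23.9
ee_pos: [484.0, 16.2, 305.8]
tool_rot: [-0.041, 0.706, 0.041, 0.706]
wrist_force: [-0.2, -1.2, 3.9]
gripper_width: 16.8
```

```bash
python3 look.py o
```

```text
{'t': np.float64(24.0), 'qpos': array([-0.217, -0.124,  1.737, -0.   ,  1.528, -1.903]), 'ee_pos': array([484. ,  16.2, 305.8]), 'tool_rot': array([-0.041,  0.706,  0.041,  0.706]), 'wrist_force': array([-1.3, -1.7,  4.7]), 'moment': array([-0.263,  0.183,  0.019]), 'gripper_width': np.float64(16.9)}
```

View pics/wrist_o.png

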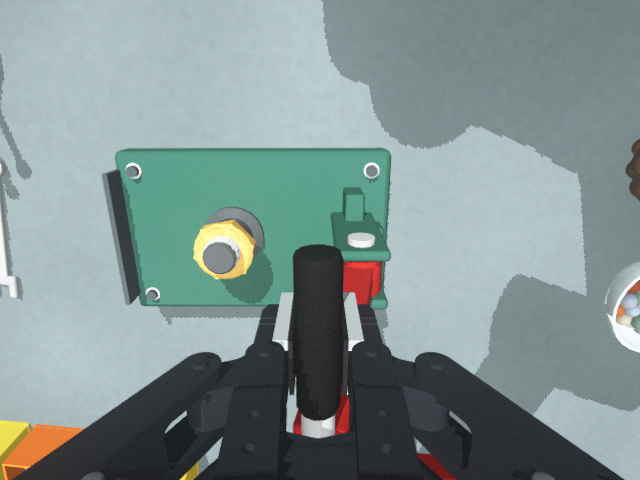

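View pics/scene_o.png

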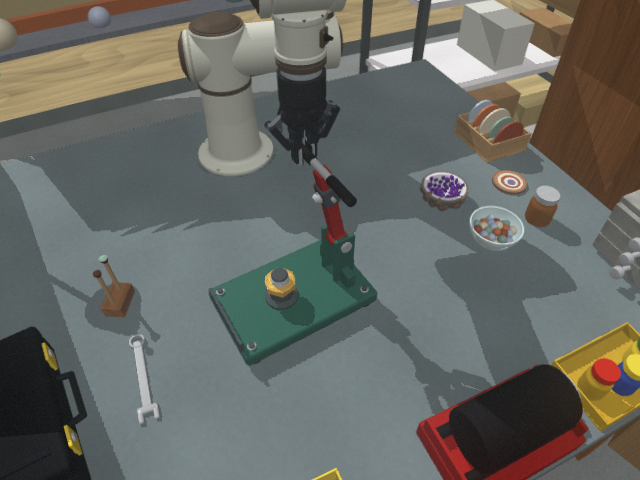

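```bash
python3 - <<'E'
import numpy as np
st=[0.03,0.04,0.05,0.05,0.05]+[0.06]*15+[0.05]*3+[.04,.03]
t=1.373;i=0
for s in st:
    n=t-s;print(f"{t:.3f}->{n:.3f} ty {-19*(np.cos(n)-np.cos(t)):.2f} tx {19*(np.sin(t)-np.sin(n)):.2f}");t=n;i+=1
    if i%5==0:print()
E
```

```text
1.373->1.343 ty -0.56 tx 0.12
1.343->1.303 ty -0.74 tx 0.19
1.303->1.253 ty -0.91 tx 0.27
1.253->1.203 ty -0.89 tx 0.32
1.203->1.153 ty -0.88 tx 0.36

1.153->1.093 ty -1.03 tx 0.49
1.093->1.033 ty -1.00 tx 0.55
1.033->0.973 ty -0.96 tx 0.61
0.973->0.913 ty -0.92 tx 0.67
0.913->0.853 ty -0.88 tx 0.72

0.853->0.793 ty -0.84 tx 0.78
0.793->0.733 ty -0.79 tx 0.82
0.733->0.673 ty -0.74 tx 0.87
0.673->0.613 ty -0.68 tx 0.91
0.613->0.553 ty -0.63 tx 0.95

0.553->0.493 ty -0.57 tx 0.99
0.493->0.433 ty -0.51 tx 1.02
0.433->0.373 ty -0.45 tx 1.05
0.373->0.313 ty -0.38 tx 1.07
0.313->0.253 ty -0.32 tx 1.09

0.253->0.203 ty -0.21 tx 0.93
0.203->0.153 ty -0.17 tx 0.93
0.153->0.103 ty -0.12 tx 0.94
0.103->0.063 ty -0.06 tx 0.76
0.063->0.033 ty -0.03 tx 0.57
```

Request:
{"name": "arm_command", "arguments": {"motion": [{"tx":0.12,"ty":-0.56,"tz":0,"wx":0,"wy":0,"wz":0,"grip":1.2},{"tx":0.19,"ty":-0.74,"tz":0,"wx":0,"wy":0,"wz":0,"grip":1.2},{"tx":0.27,"ty":-0.91,"tz":0,"wx":0,"wy":0,"wz":0,"grip":1.2},{"tx":0.32,"ty":-0.89,"tz":0,"wx":0,"wy":0,"wz":0,"grip":1.2},{"tx":0.36,"ty":-0.88,"tz":0,"wx":0,"wy":0,"wz":0,"grip":1.2}]}}

```text
t: 24.68
ee_pos: [488.5, -23.3, 292.0]
tool_rot: [-0.041, 0.706, 0.042, 0.706]
wrist_force: [1.8, 3.7, -0.5]
gripper_width: 16.8
```

```bash
python3 look.py p wrist
```

```text
{'t': np.float64(24.7), 'qpos': array([-0.298, -0.104,  1.746, -0.   ,  1.5  , -1.984]), 'ee_pos': array([488.7, -24.6, 291.7]), 'tool_rot': array([-0.041,  0.706,  0.041,  0.706]), 'wrist_force': array([ 2.7, -1. , -2.1]), 'moment': array([ 0.243, -0.424, -0.026]), 'gripper_width': np.float64(17.1)}
```

View pics/wrist_p.png

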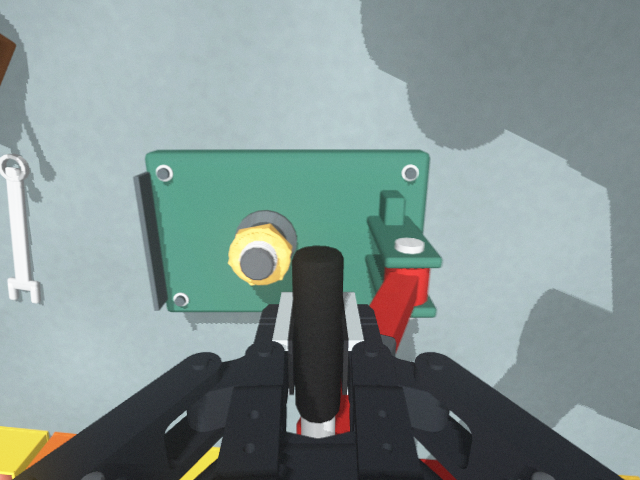

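Following nicely with small forces. Continue along the arc.

Request:
{"name": "arm_command", "arguments": {"motion": [{"tx":0.49,"ty":-1.03,"tz":0,"wx":0,"wy":0,"wz":0,"grip":1.2},{"tx":0.55,"ty":-1.0,"tz":0,"wx":0,"wy":0,"wz":0,"grip":1.2},{"tx":0.61,"ty":-0.96,"tz":0,"wx":0,"wy":0,"wz":0,"grip":1.2},{"tx":0.67,"ty":-0.92,"tz":0,"wx":0,"wy":0,"wz":0,"grip":1.2},{"tx":0.72,"ty":-0.88,"tz":0,"wx":0,"wy":0,"wz":0,"grip":1.2}]}}

```text
t: 25.35
ee_pos: [494.1, -71.5, 261.8]
tool_rot: [-0.041, 0.706, 0.041, 0.706]
wrist_force: [0.8, -1.3, 3.9]
gripper_width: 16.4
```

Request:
{"name": "arm_command", "arguments": {"motion": [{"tx":0.78,"ty":-0.84,"tz":0,"wx":0,"wy":0,"wz":0,"grip":1.2},{"tx":0.82,"ty":-0.79,"tz":0,"wx":0,"wy":0,"wz":0,"grip":1.2},{"tx":0.87,"ty":-0.74,"tz":0,"wx":0,"wy":0,"wz":0,"grip":1.2},{"tx":0.91,"ty":-0.68,"tz":0,"wx":0,"wy":0,"wz":0,"grip":1.2},{"tx":0.95,"ty":-0.63,"tz":0,"wx":0,"wy":0,"wz":0,"grip":1.2}]}}

```text
t: 25.98
ee_pos: [498.2, -107.7, 218.4]
tool_rot: [-0.041, 0.706, 0.041, 0.706]
wrist_force: [0.3, 0.6, 0.0]
gripper_width: 16.4
```

```bash
python3 look.py q
```

```text
{'t': np.float64(26.1), 'qpos': array([-4.500e-01, -1.000e-03,  1.793e+00, -1.000e-03,  1.351e+00,
       -2.137e+00]), 'ee_pos': array([ 498.2, -107.8,  218.2]), 'tool_rot': array([-0.041,  0.706,  0.041,  0.706]), 'wrist_force': array([ 2.3, -0.3, -3.2]), 'moment': array([ 0.122, -0.383,  0.004]), 'gripper_width': np.float64(16.8)}
```

View pics/wrist_q.png

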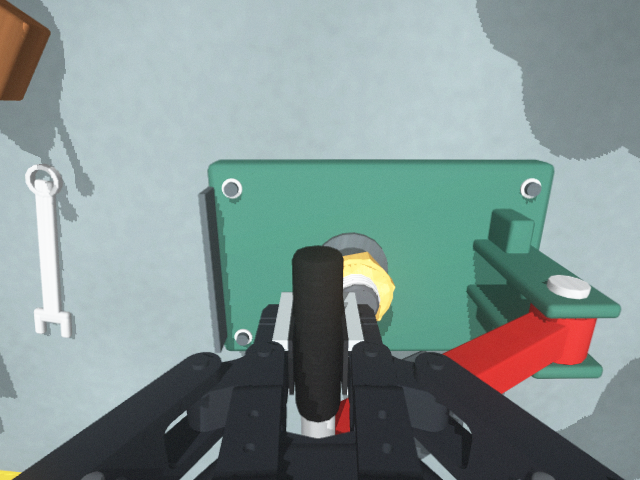

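View pics/scene_q.png

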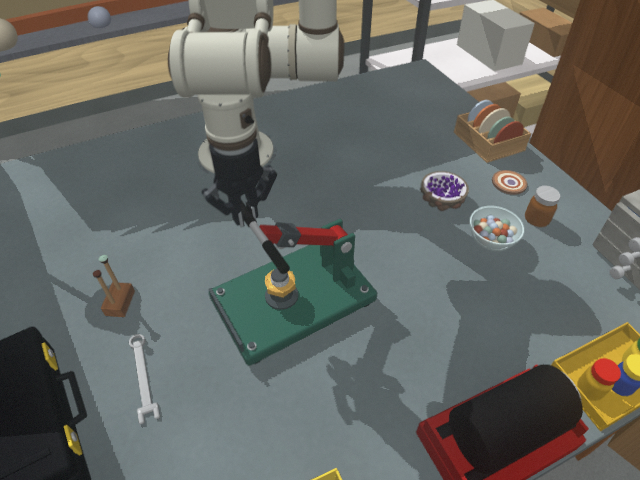

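Request:
{"name": "arm_command", "arguments": {"motion": [{"tx":0.99,"ty":-0.57,"tz":0,"wx":0,"wy":0,"wz":0,"grip":1.2},{"tx":1.02,"ty":-0.51,"tz":0,"wx":0,"wy":0,"wz":0,"grip":1.2},{"tx":1.05,"ty":-0.45,"tz":0,"wx":0,"wy":0,"wz":0,"grip":1.2},{"tx":1.07,"ty":-0.38,"tz":0,"wx":0,"wy":0,"wz":0,"grip":1.2},{"tx":1.09,"ty":-0.32,"tz":0,"wx":0,"wy":0,"wz":0,"grip":1.2}]}}

```text
t: 26.75
ee_pos: [500.8, -129.7, 166.0]
tool_rot: [-0.041, 0.706, 0.041, 0.706]
wrist_force: [1.0, 0.9, -0.5]
gripper_width: 16.6
```

Request:
{"name": "arm_command", "arguments": {"motion": [{"tx":0.93,"ty":-0.21,"tz":0,"wx":0,"wy":0,"wz":0,"grip":1.2},{"tx":0.93,"ty":-0.17,"tz":0,"wx":0,"wy":0,"wz":0,"grip":1.2},{"tx":0.94,"ty":-0.12,"tz":0,"wx":0,"wy":0,"wz":0,"grip":1.2},{"tx":0,"ty":0,"tz":0,"wx":0,"wy":0,"wz":0,"grip":1.2},{"tx":0,"ty":0,"tz":0,"wx":0,"wy":0,"wz":0,"grip":1.2}]}}

```text
t: 27.38
ee_pos: [501.4, -134.5, 138.7]
tool_rot: [-0.041, 0.706, 0.041, 0.706]
wrist_force: [0.6, -1.2, -2.7]
gripper_width: 16.6
```

```bash
python3 look.py r
```

```text
{'t': np.float64(27.5), 'qpos': array([-0.495,  0.106,  1.845, -0.   ,  1.19 , -2.182]), 'ee_pos': array([ 501.4, -134.4,  138.9]), 'tool_rot': array([-0.041,  0.706,  0.041,  0.706]), 'wrist_force': array([ 0.4, -0.6, -3.9]), 'moment': array([ 0.082, -0.104, -0.002]), 'gripper_width': np.float64(16.7)}
```

View pics/wrist_r.png

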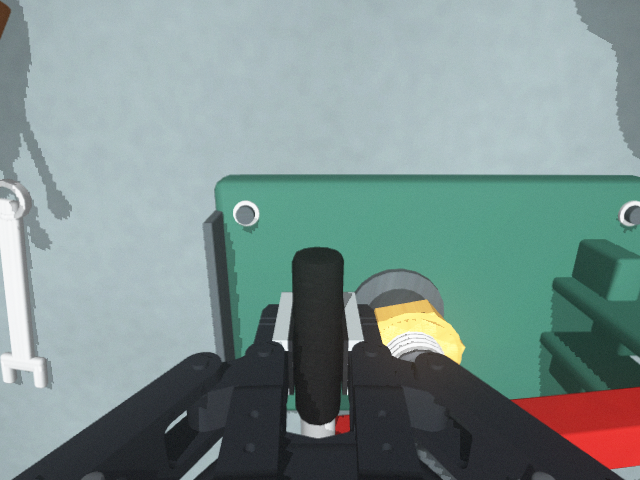

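View pics/side_r.png

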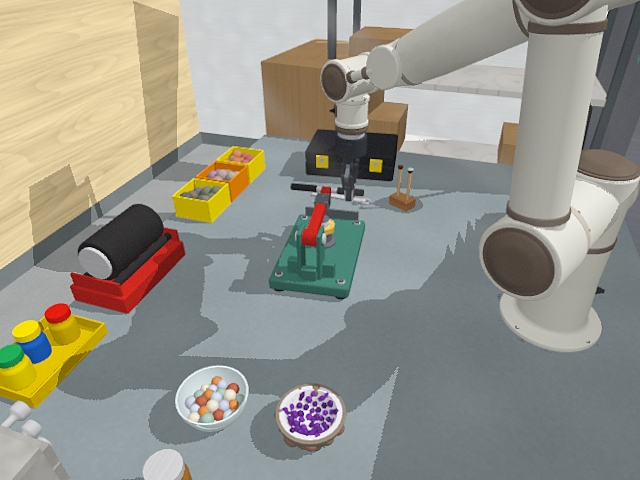

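Request:
{"name": "arm_command", "arguments": {"motion": [{"tx":0.4,"ty":-0.04,"tz":0,"wx":0,"wy":0,"wz":0,"grip":1.2},{"tx":0.4,"ty":-0.03,"tz":0,"wx":0,"wy":0,"wz":0,"grip":1.2},{"tx":0.4,"ty":-0.02,"tz":0,"wx":0,"wy":0,"wz":0,"grip":1.2},{"tx":0.2,"ty":0,"tz":0,"wx":0,"wy":0,"wz":0,"grip":1.2},{"tx":0,"ty":0,"tz":0,"wx":0,"wy":0,"wz":0,"grip":1.2}]}}

```text
t: 28.15
ee_pos: [501.5, -135.4, 124.5]
tool_rot: [-0.041, 0.706, 0.041, 0.706]
wrist_force: [0.4, -0.6, -3.2]
gripper_width: 16.9
```

```bash
python3 -c "
from look import *; mom(2);st()"
```

```text
mom [ 0.246  0.024 -0.014] sd 0.022 tau6 [-0.008 -0.009] F [-0.  -0.7 -2.6] t 28.2
{'t': np.float64(28.2), 'qpos': array([-0.497,  0.126,  1.855, -0.   ,  1.161, -2.183]), 'ee_pos': array([ 501.5, -135.4,  124.6]), 'tool_rot': array([-0.041,  0.706,  0.041,  0.706]), 'wrist_force': array([-0.1, -1.8, -2.8]), 'moment': array([ 0.166,  0.004, -0.012]), 'gripper_width': np.float64(16.8)}
```

Still carrying the lever's weight (−3 N). Creep down until it turns to support.

Request:
{"name": "arm_command", "arguments": {"motion": [{"tx":0.1,"ty":0,"tz":0,"wx":0,"wy":0,"wz":0,"grip":1.2},{"tx":0.1,"ty":0,"tz":0,"wx":0,"wy":0,"wz":0,"grip":1.2},{"tx":0.1,"ty":0,"tz":0,"wx":0,"wy":0,"wz":0,"grip":1.2},{"tx":0,"ty":0,"tz":0,"wx":0,"wy":0,"wz":0,"grip":1.2},{"tx":0,"ty":0,"tz":0,"wx":0,"wy":0,"wz":0,"grip":1.2}]}}

```text
t: 28.88
ee_pos: [501.6, -135.5, 121.8]
tool_rot: [-0.041, 0.706, 0.041, 0.706]
wrist_force: [-1.9, -2.7, -0.9]
gripper_width: 17.1
```

```bash
python3 -c "
from look import *; mom(2);st()"
```

```text
mom [-0.119  0.27  -0.04 ] sd 0.03 tau6 [-0.022 -0.02 ] F [-2.1 -2.5 -1.6] t 28.925
{'t': np.float64(29.0), 'qpos': array([-0.497,  0.13 ,  1.857, -0.   ,  1.155, -2.183]), 'ee_pos': array([ 501.6, -135.5,  121.8]), 'tool_rot': array([-0.041,  0.706,  0.041,  0.706]), 'wrist_force': array([-1.5, -2.7, -1.5]), 'moment': array([-0.173,  0.208, -0.037]), 'gripper_width': np.float64(16.8)}
```

Request:
{"name": "arm_command", "arguments": {"motion": [{"tx":0.1,"ty":0,"tz":0,"wx":0,"wy":0,"wz":0,"grip":1.2},{"tx":0.1,"ty":0,"tz":0,"wx":0,"wy":0,"wz":0,"grip":1.2},{"tx":0,"ty":0,"tz":0,"wx":0,"wy":0,"wz":0,"grip":1.2},{"tx":0,"ty":0,"tz":0,"wx":0,"wy":0,"wz":0,"grip":1.2},{"tx":0,"ty":0,"tz":0,"wx":0,"wy":0,"wz":0,"grip":1.2}]}}

```text
t: 29.6
ee_pos: [501.5, -135.5, 119.9]
tool_rot: [-0.041, 0.706, 0.041, 0.706]
wrist_force: [-2.3, -4.3, -2.6]
gripper_width: 16.8
```

```bash
python3 look.py s; python3 -c "
from look import *; mom(2)"
```

```text
{'t': np.float64(29.8), 'qpos': array([-0.497,  0.132,  1.858, -0.   ,  1.151, -2.183]), 'ee_pos': array([ 501.5, -135.5,  119.9]), 'tool_rot': array([-0.041,  0.706,  0.041,  0.706]), 'wrist_force': array([-2.1, -5.2, -1.5]), 'moment': array([-0.411,  0.32 , -0.023]), 'gripper_width': np.float64(16.2)}
mom [-0.385  0.31   0.031] sd 0.054 tau6 [-0.017 -0.018] F [-2.2 -5.1 -2.2] t 29.8
```

View pics/side_s.png

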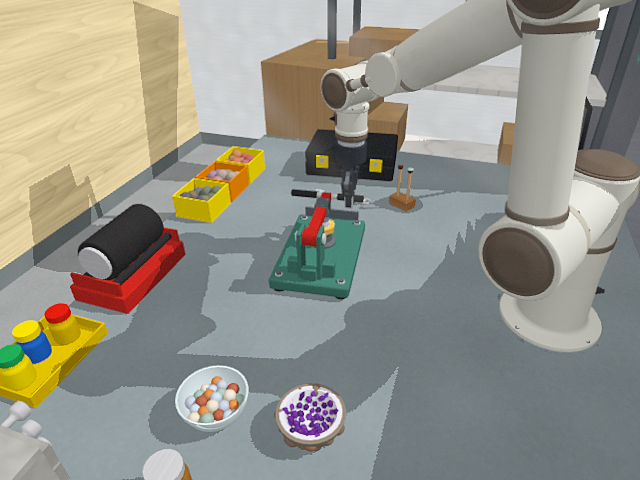

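View pics/scene_s.png

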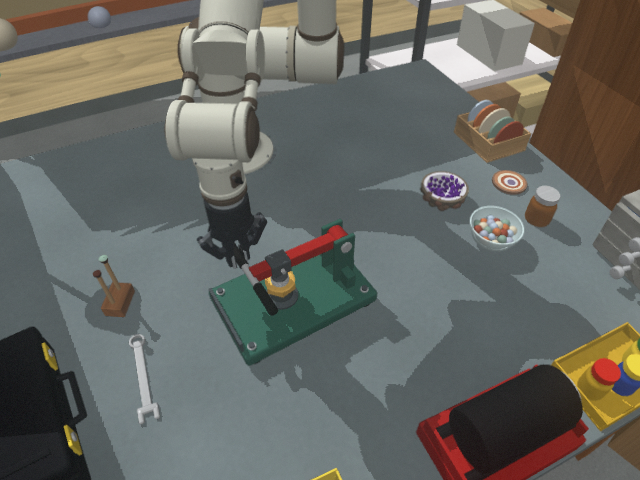

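Request:
{"name": "arm_command", "arguments": {"motion": [{"tx":0.1,"ty":-0.05,"tz":0,"wx":0,"wy":0,"wz":0,"grip":1.2},{"tx":0.1,"ty":-0.03,"tz":0,"wx":0,"wy":0,"wz":0,"grip":1.2},{"tx":0,"ty":0,"tz":0,"wx":0,"wy":0,"wz":0,"grip":1.2},{"tx":0,"ty":0,"tz":0,"wx":0,"wy":0,"wz":0,"grip":1.2},{"tx":0,"ty":0,"tz":0,"wx":0,"wy":0,"wz":0,"grip":1.2}]}}

```text
t: 30.48
ee_pos: [501.6, -135.6, 117.7]
tool_rot: [-0.041, 0.706, 0.041, 0.706]
wrist_force: [-3.0, 1.2, -0.7]
gripper_width: 16.5
```

```bash
python3 look.py t wrist scene;  python3 -c "
from look import *; mom(2)
import pickle
c=pickle.load(open('cs_t.pkl','rb'))['scene']['pixels'][200:370,190:390]
cv2.imwrite('pics/zt.png',cv2.resize(c,None,fx=3.5,fy=3.5,interpolation=cv2.INTER_CUBIC))"
```

```text
{'t': np.float64(30.6), 'qpos': array([-4.970e-01,  1.360e-01,  1.859e+00,  1.000e-03,  1.148e+00,
       -2.185e+00]), 'ee_pos': array([ 501.5, -135.6,  117.7]), 'tool_rot': array([-0.041,  0.706,  0.041,  0.706]), 'wrist_force': array([-2.3,  2.6, -1. ]), 'moment': array([ 0.802,  0.375, -0.05 ]), 'gripper_width': np.float64(16.9)}
mom [ 0.796  0.367 -0.047] sd 0.002 tau6 [-0.027 -0.028] F [-2.5  2.7 -0.4] t 30.625
```

View pics/zt.png

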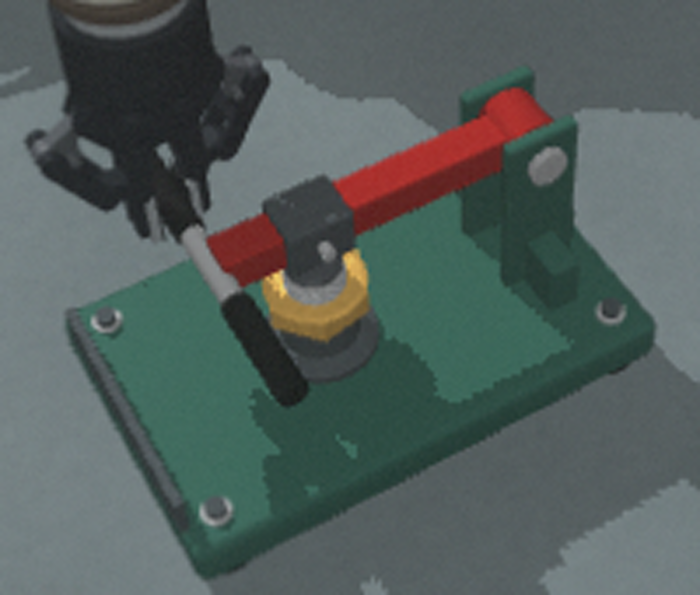

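View pics/wrist_t.png

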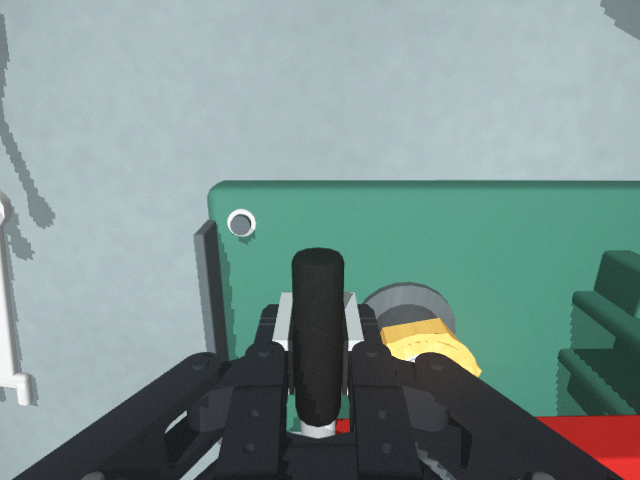

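Request:
{"name": "arm_command", "arguments": {"motion": [{"tx":0.1,"ty":0.03,"tz":0,"wx":0,"wy":0,"wz":0,"grip":1.2},{"tx":0.05,"ty":0,"tz":0,"wx":0,"wy":0,"wz":0,"grip":1.2},{"tx":0,"ty":0,"tz":0,"wx":0,"wy":0,"wz":0,"grip":1.2},{"tx":0,"ty":0,"tz":0,"wx":0,"wy":0,"wz":0,"grip":1.2},{"tx":0,"ty":0,"tz":0,"wx":0,"wy":0,"wz":0,"grip":1.2}]}}

```text
t: 31.3
ee_pos: [501.6, -135.7, 116.2]
tool_rot: [-0.041, 0.706, 0.041, 0.706]
wrist_force: [-2.3, 3.7, -1.5]
gripper_width: 17.0
```

```bash
python3 -c "
from look import *; mom(2);st()"
```

```text
mom [0.89  0.268 0.072] sd 0.022 tau6 [0.035 0.039] F [-1.6  4.5 -1.4] t 31.35
{'t': np.float64(31.4), 'qpos': array([-0.497,  0.138,  1.86 ,  0.   ,  1.144, -2.184]), 'ee_pos': array([ 501.6, -135.7,  116.2]), 'tool_rot': array([-0.041,  0.706,  0.041,  0.706]), 'wrist_force': array([-1.1,  3.7, -1.6]), 'moment': array([0.842, 0.258, 0.035]), 'gripper_width': np.float64(16.7)}
```

Request:
{"name": "arm_command", "arguments": {"motion": [{"tx":0.1,"ty":0.03,"tz":0,"wx":0,"wy":0,"wz":0,"grip":1.2},{"tx":0.1,"ty":0.02,"tz":0,"wx":0,"wy":0,"wz":0,"grip":1.2},{"tx":0,"ty":0,"tz":0,"wx":0,"wy":0,"wz":0,"grip":1.2},{"tx":0,"ty":0,"tz":0,"wx":0,"wy":0,"wz":0,"grip":1.2},{"tx":0,"ty":0,"tz":0,"wx":0,"wy":0,"wz":0,"grip":1.2}]}}

```text
t: 32.02
ee_pos: [501.6, -135.7, 115.4]
tool_rot: [-0.041, 0.706, 0.041, 0.706]
wrist_force: [-6.4, 4.0, 5.7]
gripper_width: 16.7
```

```bash
python3 look.py u;  python3 -c "
from look import *; mom(2)
import pickle
c=pickle.load(open('cs_u.pkl','rb'))['scene']['pixels'][200:370,190:390]
cv2.imwrite('pics/zu.png',cv2.resize(c,None,fx=3.5,fy=3.5,interpolation=cv2.INTER_CUBIC))"
```

```text
{'t': np.float64(32.2), 'qpos': array([-4.970e-01,  1.390e-01,  1.861e+00, -1.000e-03,  1.142e+00,
       -2.183e+00]), 'ee_pos': array([ 501.6, -135.7,  115.5]), 'tool_rot': array([-0.041,  0.706,  0.041,  0.706]), 'wrist_force': array([-5.2,  4.4,  6.6]), 'moment': array([ 0.931,  0.895, -0.003]), 'gripper_width': np.float64(16.9)}
mom [0.937 0.878 0.02 ] sd 0.023 tau6 [0.029 0.029] F [-5.8  4.5  6.2] t 32.225
```

View pics/zu.png

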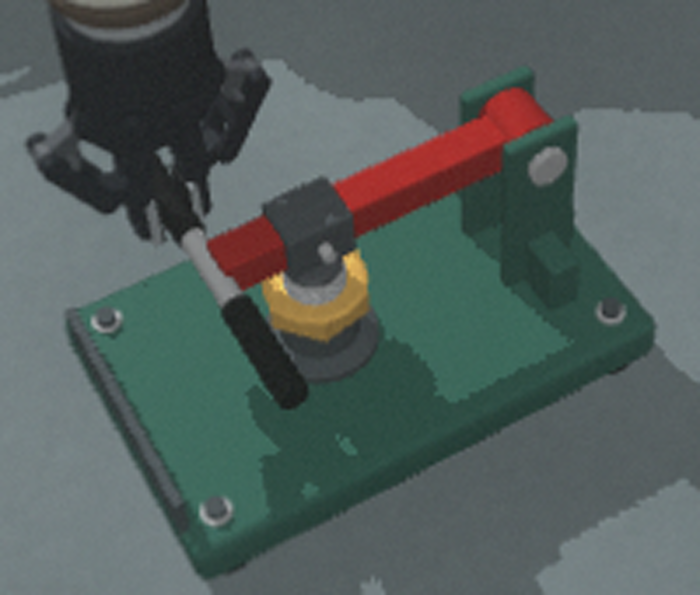

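View pics/wrist_u.png

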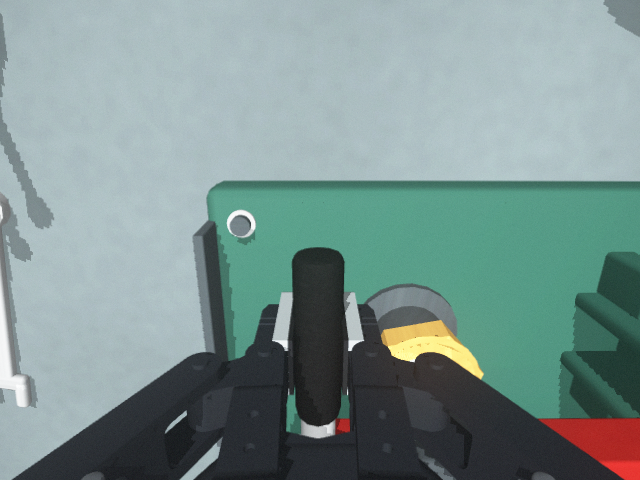

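Request:
{"name": "arm_command", "arguments": {"motion": [{"tx":0,"ty":0,"tz":0,"wx":0,"wy":0,"wz":0,"grip":6.0},{"tx":0,"ty":0,"tz":0,"wx":0,"wy":0,"wz":0,"grip":6.0},{"tx":0,"ty":0,"tz":0,"wx":0,"wy":0,"wz":0,"grip":6.0},{"tx":0,"ty":0,"tz":0,"wx":0,"wy":0,"wz":0,"grip":6.0},{"tx":0,"ty":0,"tz":0,"wx":0,"wy":0,"wz":0,"grip":6.0}]}}

```text
t: 32.9
ee_pos: [501.6, -135.5, 114.4]
tool_rot: [-0.041, 0.706, 0.041, 0.706]
wrist_force: [-0.7, -0.8, -0.4]
gripper_width: 59.9
```

```bash
python3 look.py v; python3 -c "
from look import *; mom(2)"
```

```text
{'t': np.float64(33.0), 'qpos': array([-0.496,  0.14 ,  1.862, -0.   ,  1.14 , -2.183]), 'ee_pos': array([ 501.6, -135.4,  114.4]), 'tool_rot': array([-0.041,  0.706,  0.041,  0.706]), 'wrist_force': array([ 0.6, -0.1,  0.1]), 'moment': array([-0.01 ,  0.039,  0.041]), 'gripper_width': np.float64(60.3)}
mom [-0.013  0.012  0.013] sd 0.028 tau6 [0. 0.] F [ 0.2 -0.3  0.1] t 33.1
```

View pics/wrist_v.png

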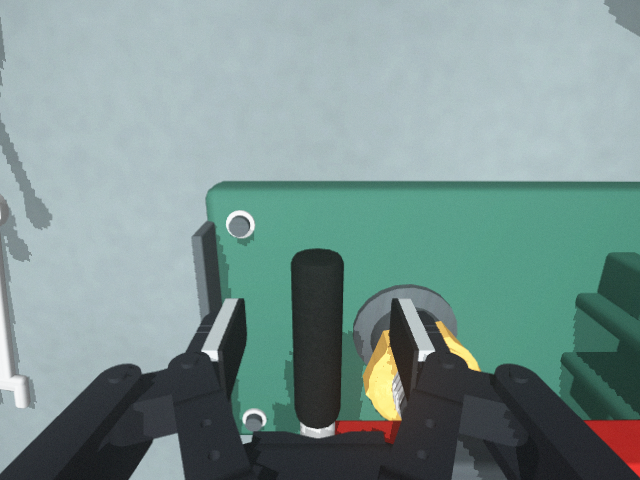

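Request:
{"name": "arm_command", "arguments": {"motion": [{"tx":-1,"ty":0,"tz":0,"wx":0,"wy":0,"wz":0,"grip":6.0},{"tx":-2,"ty":0,"tz":0,"wx":0,"wy":0,"wz":0,"grip":6.0},{"tx":-3,"ty":0,"tz":0,"wx":0,"wy":0,"wz":0,"grip":6.0},{"tx":-3,"ty":0,"tz":0,"wx":0,"wy":0,"wz":0,"grip":6.0},{"tx":-3,"ty":0,"tz":0,"wx":0,"wy":0,"wz":0,"grip":6.0}]}}

```text
t: 33.78
ee_pos: [501.7, -135.4, 236.2]
tool_rot: [-0.041, 0.706, 0.041, 0.706]
wrist_force: [-0.2, -0.1, 0.3]
gripper_width: 60.3
```

Request:
{"name": "arm_command", "arguments": {"motion": [{"tx":0,"ty":0,"tz":0,"wx":0,"wy":0,"wz":0,"grip":6.0},{"tx":0,"ty":0,"tz":0,"wx":0,"wy":0,"wz":0,"grip":6.0},{"tx":0,"ty":0,"tz":0,"wx":0,"wy":0,"wz":0,"grip":6.0},{"tx":0,"ty":0,"tz":0,"wx":0,"wy":0,"wz":0,"grip":6.0},{"tx":0,"ty":0,"tz":0,"wx":0,"wy":0,"wz":0,"grip":6.0}]}}

```text
t: 34.4
ee_pos: [501.4, -135.3, 233.9]
tool_rot: [-0.041, 0.706, 0.041, 0.706]
wrist_force: [0.8, 0.6, 0.0]
gripper_width: 60.1
```

```bash
python3 look.py w; python3 - <<'E'
from look import *
import pickle
cs=pickle.load(open('cs_w.pkl','rb'))
c=cs['scene']['pixels'][200:370,190:390]
cv2.imwrite('pics/zw.png',cv2.resize(c,None,fx=3.5,fy=3.5,interpolation=cv2.INTER_CUBIC))
a=pickle.load(open('cs0.pkl','rb'))
cs=shoot("x",("scene","side"))
P={}
for n in cs:
    r=optics.mark_of(cs[n],"handle_grip"); print(n,[(q["position"],round(q["confidence"],2)) for q in r[:2]]); P[n]=r[0]["position"] if r else None
    d=cv2.absdiff(cs[n]["pixels"],a[n]["pixels"]).max(2)
    for nm,pt in dict(geode=[414,418,20],bowl=[589,439,25],dop=[409,-385,40],span=[595,-374,5]).items():
        u,v=proj(cs[n],pt)[0].astype(int); w=d[max(v-25,0):v+25,max(u-25,0):u+25]; print(n,nm,(u,v),"changed frac",(w>50).mean().round(3) if w.size else None)
if all(P.values()): print(tri([ray(cs[n],P[n]) for n in cs]))
E
```

```text
{'t': np.float64(34.6), 'qpos': array([-0.496,  0.012,  1.747,  0.   ,  1.383, -2.183]), 'ee_pos': array([ 501.5, -135.3,  234.3]), 'tool_rot': array([-0.041,  0.706,  0.041,  0.706]), 'wrist_force': array([0.8, 0.1, 0.1]), 'moment': array([ 0.011, -0.045, -0.009]), 'gripper_width': np.float64(60.3)}
scene [([234.5, 256.1], 0.91)]
scene geode (np.int64(442), np.int64(193)) changed frac 0.001
scene bowl (np.int64(492), np.int64(235)) changed frac 0.003
scene dop (np.int64(115), np.int64(294)) changed frac 0.0
scene span (np.int64(142), np.int64(375)) changed frac 0.163
side [([402.9, 207.8], 0.72)]
side geode (np.int64(310), np.int64(417)) changed frac 0.0
side bowl (np.int64(212), np.int64(399)) changed frac 0.008
side dop (np.int64(400), np.int64(193)) changed frac 0.0
side span (np.int64(340), np.int64(196)) changed frac 0.208
(array([ 402.09759451, -149.67110087,   90.76884976]), [np.float64(46.172313716434765), np.float64(46.172313716434594)])
```

View pics/zw.png

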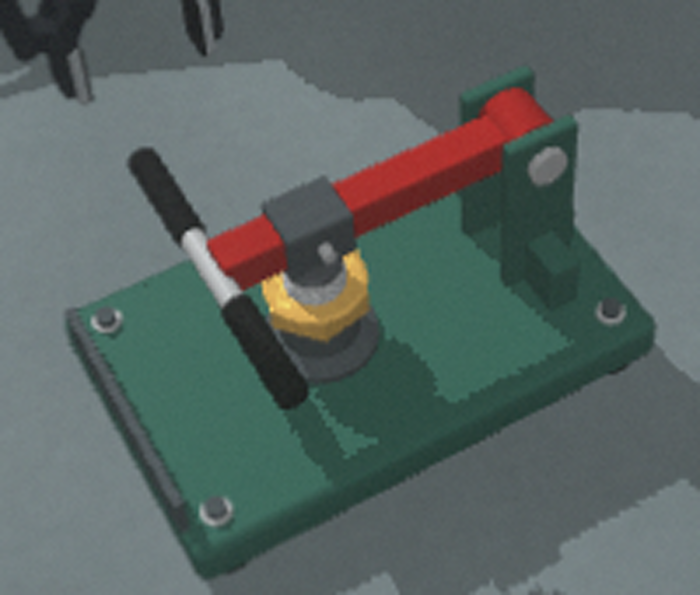

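View pics/side_w.png

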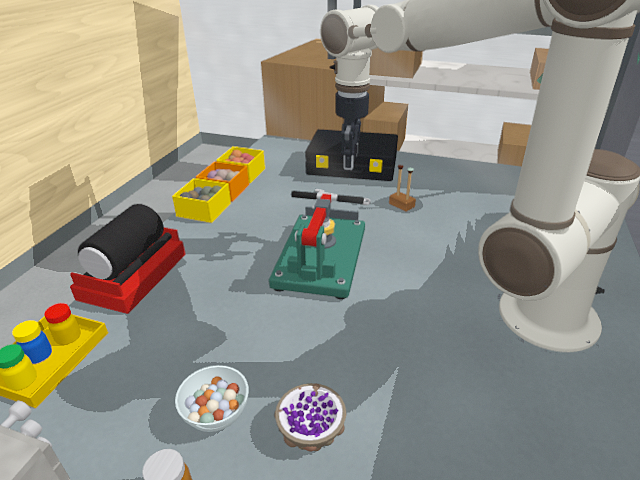

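```bash
python3 - <<'E'
from h import *
import pickle
a=pickle.load(open('cs0.pkl','rb'))['scene'];b=pickle.load(open('cs_x.pkl','rb'))['scene']
print(onz(b,(234.5,256.1),136), proj(b,[501.6,-135.5,135]))
im=np.hstack([x["pixels"][320:440,90:200] for x in(a,b)]);cv2.imwrite("pics/sp.png",cv2.resize(im,None,fx=3,fy=3))
E
```

```text
[ 497.24806105 -139.93109543  136.        ] [[237.45904885 257.27673936]]
```

View pics/sp.png

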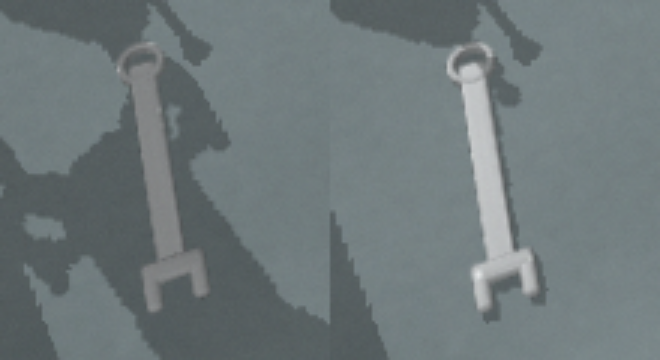

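The spanner hasn't moved; only the shadow on it changed. Handing in.

```bash
python3 -c "
from station import hand_in, observe
print(hand_in()); print(observe()['t'])"
```

```text
the job is handed in; nothing more can be done
None
the job is handed in; nothing more can be done
```

The jam nut is locked down and released, and the red lever rests on the anvil post. I handed in with about 37 s of the 72 s unused; `hand_in()` gives no verdict.

- **Nut:** I ran it down clockwise in three grips, about 180° in all. During the last slow turn the wrist moment read 0.57–0.59 N m and the last joint's torque read 0.48–0.50 N m. Both are inside 0.4–0.7. The nut's clamp force itself could not be measured. My first torque readings, taken at rest, had the wrong sign because the arm settles back against the friction, so I used only readings taken while turning.
- **Lever:** I held the handle half and lowered it along the pivot's arc at no more than about 0.5 rad/s. I stopped when the vertical force went from carrying the lever (about −3 N) to being held up by the post (+6 N). The grip was then 135 mm above the shelf, against 140 mm for exactly level, which is about 0.025 rad off. After letting go, the wrist force read about zero, and the arm went straight up and clear.
- **Last checks:** The pictures show the lever's point on the post. The geode, bowl, dop sticks and spanner are where they started; the picture change at the spanner was its shadow.
- **Disagreement:** In the side view the network put the handle on the dop sticks, 46 mm off, so I dropped that reading. The scene view agreed with the measured grip point to about 6 mm.

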